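Load and start the vibratory finisher

ROBOT

A 6-joint arm with a two-finger parallel gripper is mounted at the origin on the work surface. World frame = base frame: x ahead of the robot, y to its left, z up, the work surface at z = 0. Lengths are in mm, angles in rad, forces in N, time in s.
With the tool pointing down it reaches from about 300 to 775 mm from the base axis. Payload 14.6 kg.
Tool frame: the origin (TCP) lies midway between the tips of the shut fingers; the grasp point (between the pads) lies 19 mm behind it (manip.grasp_offset is the distance from the TCP to the grasp point, in mm); z points along the fingers, y is the line along which they close (so a half turn about z gives the same grasp; the last joint's range is limited). The gripper opens to 94 mm and grips with 3 to 60 N. Pads are 16 mm wide; open, the fingers measure 119 mm over their backs; the gripper's body (75 mm by 177 mm) begins 78 mm behind the grasp point.
Start: joints at [-1.247, 0.3, 1.521, -0, 1.321, -0.067], TCP at [209.503, -508.525, 205.446] pointing down, gripper open.
Joint ranges: [-3.03, 3.03], [-0.79, 2.21], [0.23, 2.52], [-1.04, 4.18], [0, 3.07], [-2.55, 2.55]. Speed limits (rad/s): [2.22, 2.22, 2.57, 3.14, 3.14, 3.14].

INTERFACE

Orientations are given as [roll, pitch, yaw] about the fixed x, y, z axes, in that order (R = Rz(yaw) Ry(pitch) Rx(roll)).
In Python, from cell import manip, viewer gives the robot as it stands. The module is installed in compiled form; this text tells all that it offers.
- The arm moves only by the tool move_arm, never from a script. Its argument "moves" is a list of rows, each a list of 4 numbers: the shift along the tool's x, y, z in m, then the turn about the tool's z in rad. A call has 1 to 12 rows; each row is the pose to reach, as a shift and turn from the pose commanded when the call began, along the tool's axes at that moment; what a row does not reach only later rows make up. A row lasts 1/10 s, in which the tool goes at most 50 mm and 8.59 degrees, less where a joint would pass 70% of its speed; a pose out of reach is approached as far as the arm can. A call with a gripper value outside its range is refused whole. "jaw" is the finger opening in m, from 0 to 0.094, set as the call begins (left out, the last holds). The fingers move at their own pace and stop on an object; "squeeze" is the grip in N (left out, the last holds). Time passes only in rows, so rows that repeat a pose let the fingers close. It gives the time, the measured TCP pose, the force, the opening and the grip force at its end, in the units of the state.
- manip.read_state(): the state, without advancing time (a new reading comes with each control period).
- viewer.camera(name): name is "scene" or "top" or "wrist"; returns a dict with "frame" (400x640x3 uint8, blue, green, red), "z_map" (400x640 float32, mm along the optical axis (not along the pixel's ray), 0 where there is no reading), "fx", "fy", "cx", "cy" (pixels), "origin" and "orientation" of the camera in the world. Camera axes: x right, y down, z forward; pixel columns grow to the right and rows downward; lengths in mm; the calibration is good to about 2 mm. A picture is of the moment at which its call begins.
- manip.sign_off(): hands the job in; it is judged then, once.
The state is a dict: "clock": time; "joints": joint angles; "qd": joint speeds; "effort": joint torques, N m; "eef_pos": TCP position; "eef_rot": TCP orientation; "wrist_force": force on the tool from outside, world axes, zero at the start; "moment": the same for the moment, N m; "finger_gap": finger opening in mm; "finger_force": force on a finger pad.
Only numpy, scipy, OpenCV 4.12 (cv2) and the standard library are available. Lean on these libraries where they do the work, as an engineer would, in place of code of your own. Each camera call takes 0.05 s, during which the arm holds its last target. There are 200 camera calls.

TASK

Load and start the bench vibratory finisher: first take the loose bowl by the grip on its centre column and set it fully home on the finisher, over both dowels, then use the scoop by its handle to tip every piece of ceramic media from the tray into the seated bowl (by scoop, never carried in by the fingers). Once all the media is in, hang the scoop by its handle on both prongs of the scoop hanger and put every flanged steel sleeve from the bench into the bowl on the media. Last of all press the start button right down; leave the other things on the bench alone.

Things in the scene. Friction and masses are not known exactly. Their poses are not given: they have to be found in the camera images.
- finisher: Fixed base of a bench vibratory finisher: green drum of radius 85 mm, steel top plate (radius 80) with its face 75 mm above the bench. Two upright steel dowels, 12 mm across, 13 mm tall, tips tapered, stand on the plate at x = -45 and +45 mm. A grey control box 92 mm tall stands at its -x side (x = -164 to -108, y = -40 to +40 mm). Origin: on the axis at bench level, z up.
- start (a joint): Spring start button on top of the finisher's control box: 0 when out, 0.006 m fully pressed down (takes 5 N); comes back up by itself.
- start_top (a point): Middle of the top face of the start button (28 mm across), at x = -140 mm of the finisher's frame, about 115 mm above the bench when out.
- bowl: Loose grey bowl, 0.55 kg: rim radius 90, 94 mm above its underside; inner floor at 19 mm (radius 64 there). Foot plate 120 (x) x 90 (y) x 14 mm with 15 mm square dowel sockets at x = -45 and +45 mm (half a turn is the same). On a column (radius 14) stands a round-topped black grip, 50 mm long (x), 14 thick (y), 58 to 88 mm above the underside. Origin: centre of its underside, z up.
- scoop: Loose steel scoop, 0.28 kg: floor 110 (x) x 100 (y) x 2.5 mm, open mouth at -x, back wall (at +x) and side walls 40 mm tall; the floor runs 33 mm past the sides to a straight lip. Media slides on it at slopes above about 15 degrees. A bridge handle stands over it (see scoop_bar). Origin: centre of the floor's underside (lip at x = -55 mm); x from mouth to back, z up.
- scoop_bar (a point): Middle of the underside of the handle, a black rubber bar along scoop y, 96 mm long, 10 mm thick (x), 22 mm tall, over the empty scoop's centre of mass. This point is at scoop x = +12, z = +83 mm; the bar's centre is 11 mm above it. Steel straps 20 mm wide carry it at both side walls (clear span under it 94 mm). Axes as the scoop.
- tray: Fixed, smooth, open aluminium media tray: outside 292 (x) x 126 (y) x 70 mm, walls and floor 6 mm, so inside 280 x 114 mm (the scoop lies in its far half and goes in lengthwise with 7 mm to spare each side) and 64 mm deep. The media lie on the near half of its floor. Origin: centre of its underside; its -x end wall is the one nearer the robot.
- media1: One piece of dull brown, smooth ceramic media, a stubby cylinder 30 mm in diameter and 26 mm tall with broad 7 mm bevels round both ends, about 38 g; starts flat on the tray's floor. Seven to ten are there; the rest are absent. Origin: its centre, z along its axis.
- media2: One piece of dull brown, smooth ceramic media, a stubby cylinder 30 mm in diameter and 26 mm tall with broad 7 mm bevels round both ends, about 38 g; starts flat on the tray's floor. Seven to ten are there; the rest are absent. Origin: its centre, z along its axis.
- media3: One piece of dull brown, smooth ceramic media, a stubby cylinder 30 mm in diameter and 26 mm tall with broad 7 mm bevels round both ends, about 38 g; starts flat on the tray's floor. Seven to ten are there; the rest are absent. Origin: its centre, z along its axis.
- media4: One piece of dull brown, smooth ceramic media, a stubby cylinder 30 mm in diameter and 26 mm tall with broad 7 mm bevels round both ends, about 38 g; starts flat on the tray's floor. Seven to ten are there; the rest are absent. Origin: its centre, z along its axis.
- media5: One piece of dull brown, smooth ceramic media, a stubby cylinder 30 mm in diameter and 26 mm tall with broad 7 mm bevels round both ends, about 38 g; starts flat on the tray's floor. Seven to ten are there; the rest are absent. Origin: its centre, z along its axis.
- media6: One piece of dull brown, smooth ceramic media, a stubby cylinder 30 mm in diameter and 26 mm tall with broad 7 mm bevels round both ends, about 38 g; starts flat on the tray's floor. Seven to ten are there; the rest are absent. Origin: its centre, z along its axis.
- media7: One piece of dull brown, smooth ceramic media, a stubby cylinder 30 mm in diameter and 26 mm tall with broad 7 mm bevels round both ends, about 38 g; starts flat on the tray's floor. Seven to ten are there; the rest are absent. Origin: its centre, z along its axis.
- media8: One piece of dull brown, smooth ceramic media, a stubby cylinder 30 mm in diameter and 26 mm tall with broad 7 mm bevels round both ends, about 38 g; starts flat on the tray's floor. Seven to ten are there; the rest are absent. Origin: its centre, z along its axis.
- media9: One piece of dull brown, smooth ceramic media, a stubby cylinder 30 mm in diameter and 26 mm tall with broad 7 mm bevels round both ends, about 38 g; starts flat on the tray's floor. Seven to ten are there; the rest are absent. Origin: its centre, z along its axis.
- media10: One piece of dull brown, smooth ceramic media, a stubby cylinder 30 mm in diameter and 26 mm tall with broad 7 mm bevels round both ends, about 38 g; starts flat on the tray's floor. Seven to ten are there; the rest are absent. Origin: its centre, z along its axis.
- sleeve1: Turned steel flanged sleeve, a workpiece, 0.22 kg: body 34 mm in diameter on a flange 46 mm in diameter and 12 mm thick, 60 mm tall in all, standing flange down. Two or three are there; the rest are absent. Origin: on its axis at mid-height (30 mm above the bench), z up.
- sleeve2: Turned steel flanged sleeve, a workpiece, 0.22 kg: body 34 mm in diameter on a flange 46 mm in diameter and 12 mm thick, 60 mm tall in all, standing flange down. Two or three are there; the rest are absent. Origin: on its axis at mid-height (30 mm above the bench), z up.
- sleeve3: Turned steel flanged sleeve, a workpiece, 0.22 kg: body 34 mm in diameter on a flange 46 mm in diameter and 12 mm thick, 60 mm tall in all, standing flange down. Two or three are there; the rest are absent. Origin: on its axis at mid-height (30 mm above the bench), z up.
- hanger: Fixed hanger: plate 100 x 140 x 12 mm, post at x = +30 mm, cross-bar (x = +22 to +38 mm, to 185 mm above the bench), two level prongs 8 mm thick at y = -30 and +30 mm, tops 180 mm above the bench, running out to x = -90 mm, then up to tips at x = -100 mm, 192 mm up. The scoop's bar lies across both, fingers between them, prongs over its back wall. Origin at bench level; prongs point to -x.
- bushing: Bystander: blue polyurethane ring, 72 mm across, 38 mm tall. Origin: centre of its underside.
- oil_can: Bystander: spray can, 52 mm across, about 150 mm tall. Origin: centre of its underside.
- mug: Bystander: white mug, 80 mm across, 92 mm tall. Origin: centre of its underside.

How it is judged:
By the outcome, as a careful person would: the job done as asked, in the order asked, and still so for the second after the job is handed in, with the robot touching nothing.
Of media1, media2, media3, media4, media5, media6, media7, media8, media9, media10 only 7 to 10 are there at a start; the rules pass over those that are not, and their reading is None.
Of sleeve1, sleeve2, sleeve3 only 2 to 3 are there at a start; the rules pass over those that are not, and their reading is None.
At some moment in a run one of bowl, media1, media2, media3, media4, media5, media6, media7, media8, media9 may be knocked a few centimetres aside while the robot is not near it.
It also fails if it takes over 210 s, if anything falls off the work surface, if the arm or the gripper's body presses on something with over 40 N, if the wrist force passes 120 N, or if a joint passes its speed limit or range.

## Working session

There is one attempt and no reset: what is moved stays moved. The work goes in short steps, Python scripts to look and compute and a tool call to move; the robot and the scene stay as the last step left them, time stands still between calls to the robot, and variables do not carry over. Pictures are saved under pics/ and viewed, at most 14 in all, crops included, and the job is handed in when it is done.

Besides the shell and the picture viewer there is one more tool, called after "Request:" as name([rows], argument=value, ...), one row to a line, values as JSON. move_arm: Moves the arm, as the interface text tells. Its arguments: {"type":"object","properties":{"moves":{"type":"array"},"jaw":{"type":"number"},"squeeze":{"type":"number"}},"required":["moves"]}

```bash
ls; mkdir -p pics; cat > h.py <<'E'
import numpy as np, cv2
from cell import manip, viewer
from scipy.spatial.transform import Rotation as R
def rot(o):
    o=np.array(o,float)
    if o.shape==(3,3): return o
    return R.from_euler('xyz',o).as_matrix() if o.size==3 else R.from_quat(o).as_matrix()
def cloud(c):
    z=c['z_map'];v,u=np.mgrid[0:z.shape[0],0:z.shape[1]]
    p=np.stack([(u-c['cx'])/c['fx']*z,(v-c['cy'])/c['fy']*z,z],-1)
    w=p@rot(c['orientation']).T+np.array(c['origin'])
    w[z==0]=np.nan
    return w
def ray(c,u,v,h):
    d=rot(c['orientation'])@np.array([(u-c['cx'])/c['fx'],(v-c['cy'])/c['fy'],1]);o=np.array(c['origin'],float)
    return o+d*(h-o[2])/d[2]
def st():
    s=manip.read_state();print({k:np.round(s[k],3).tolist() for k in('clock','joints','eef_pos','eef_rot','wrist_force','finger_gap','finger_force')});return s
E
python3 - <<'E'
from h import *
st()
for n in('top','scene'):
    c=viewer.camera(n);print(n,c['fx'],c['cx'],c['cy'],c['origin'],c['orientation'])
    cv2.imwrite(f'pics/{n}0.png',c['frame']);np.savez(f'{n}0.npz',**{k:np.array(v) for k,v in c.items()})
    w=cloud(c);print(np.nanmin(w,(0,1)),np.nanmax(w,(0,1)))
E
```

```text
pics
{'clock': 0.0, 'joints': [-1.247, 0.3, 1.522, -0.0, 1.321, -0.067], 'eef_pos': [209.416, -508.279, 204.884], 'eef_rot': [-3.14, -0.0, 0.391], 'wrist_force': [0.103, 0.242, 0.694], 'finger_gap': 94.158, 'finger_force': 0.0}
top 509.02318250437173 315.05746937828087 196.92881389250675 [ 311.94374491   -4.76309037 1459.27683081] [-2.97081663 -0.00831288 -1.54304225]
[ -158.7270803  -1528.36761046  -781.09033417] [1692.97529103 1503.73139965  696.4790195 ]
scene 470.0353365521581 319.4726015204175 199.0622751748266 [1198.02520084  127.6661848  1142.83904552] [-2.59133948 -0.00286215  1.78400159]
[-1163.12107623 -1447.00423238  -774.97124005] [1174.22606809 1389.40960357  462.2990872 ]
```

View pics/top0.png

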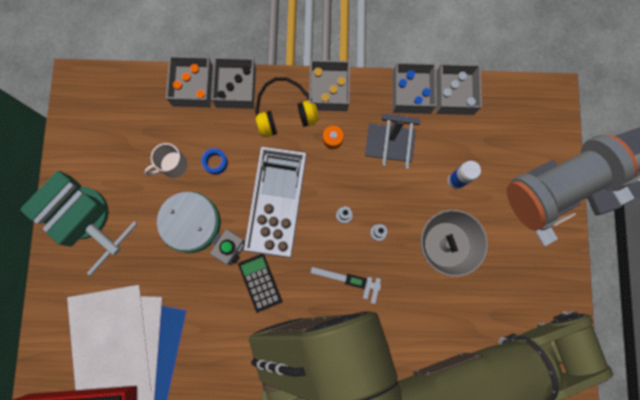

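View pics/scene0.png

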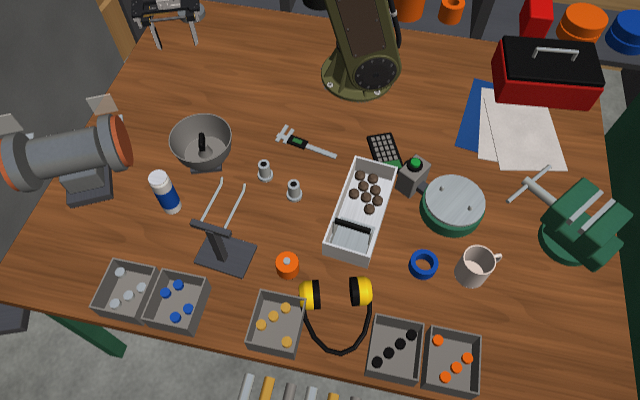

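Top view: finisher at (188,221) with its box at (228,247), tray (275,203) holding the scoop and about 8 media, bowl (454,243), sleeves at (344,214) and (378,232), hanger (400,140). Next I'll measure them.

```bash
cat > m1.py <<'E'
from h import *
import sys
c=dict(np.load('top0.npz'));w=cloud(c);f=c['frame']
w2=None
def box(u0,u1,v0,v1): 
    m=np.zeros(w.shape[:2],bool);m[v0:v1,u0:u1]=1;return m
def rect(m,n):
    p=w[m][:,:2].astype(np.float32);r=cv2.minAreaRect(p);print(n,len(p),'c',np.round(r[0],1),'s',np.round(r[1],1),'a',round(r[2],1),'z',np.round(np.nanmedian(w[m][:,2]),1))
def circ(m,n):
    p=w[m][:,:2];A=np.c_[2*p,np.ones(len(p))];s=np.linalg.lstsq(A,(p**2).sum(1),rcond=None)[0];print(n,len(p),'c',np.round(s[:2],1),'r',round(np.sqrt(s[2]+s[0]**2+s[1]**2),1))
Z=w[...,2]
print('table z',np.nanmedian(Z[300:330,200:240]))
rect(box(235,310,140,265)&(Z>64)&(Z<74),'trayrim')
rect(box(250,310,145,265)&(Z>85),'bar'); 
b=box(412,495,205,280)
circ(b&(Z>89)&(Z<97),'bowlrim'); rect(box(435,470,225,258)&(Z>70)&(Z<92),'bowlgrip')
d=box(150,226,185,255)
circ(d&(Z>70)&(Z<79),'drum'); 
m=d&(Z>81)&(Z<100);n,l,s,_=cv2.connectedComponentsWithStats(m.astype(np.uint8))
for i in range(1,n):
    if s[i,4]>2: print('dowel',s[i],np.round(w[l==i].mean(0),1))
rect(box(205,245,228,268)&(Z>88)&(Z<96),'box');rect(box(210,245,232,262)&(Z>104),'btn')
for q in((330,360,200,225),(364,394,218,244)):
    m=box(*q); circ(m&(Z>54),'sl top');rect(m&(Z>54),'sl');rect(m&(Z>8)&(Z<15),'fl')
h=box(360,425,105,172)
rect(h&(Z>165),'hang hi');rect(h&(Z>8)&(Z<16),'plate')
m=h&(Z>165)
for v in range(110,172,6): print(v,[(u,np.round(w[v,u]).tolist()) for u in range(360,425) if m[v,u]][::4])
t=box(245,300,195,262)&(Z>15)&(Z<40);rect(t,'media')
E
python3 m1.py
python3 - <<'E'
from h import *
f=cv2.imread('pics/top0.png')
a=cv2.resize(f[140:265,150:310],(640,500),interpolation=2);cv2.imwrite('pics/crop1.png',a)
E
```

```text
table z -0.4305246321332561
trayrim 658 c [524.5 112.7] s [149.1 328.3] a 83.4 z 69.2
bar 187 c [629.7  88.9] s [100.2  19. ] a 82.3 z 108.7
bowlrim 349 c [ 436.2 -387.8] r 83.7
bowlgrip 107 c [ 436.1 -386.2] s [49.9 14.3] a 20.3 z 85.4
drum 2308 c [476.7 340.4] r 56.7
dowel [170 209   5   4  14] [499.8 377.9  84.8]
dowel [197 227   5   4  14] [453.6 301.6  86.1]
dowel [211 230  15  25 137] [408.7 244.8  91.4]
box 336 c [408.4 223.5] s [55.9 79.1] a 59.1 z 91.4
btn 128 c [404.1 218.9] s [38.8 39.1] a 44.6 z 111.5
sl top 111 c [514.5 -95. ] r 11.9
sl 111 c [515.  -95.1] s [32.3 31. ] a 5.5 z 60.1
fl 54 c [516.  -83.8] s [65.7 35.2] a 62.6 z 10.4
sl top 117 c [ 466.4 -194.2] r 12.1
sl 117 c [ 466.1 -194.2] s [31.7 32.1] a 37.8 z 59.7
fl 51 c [ 470.8 -186.8] s [69.1 57.2] a 0.4 z 11.3
hang hi 584 c [ 687.7 -223.3] s [ 99.8 144.6] a 84.8 z 181.0
plate 1007 c [ 749.2 -231.1] s [190.6 187.2] a 1.0 z 11.7
110 []
116 [(382, [754.0, -179.0, 178.0]), (386, [753.0, -189.0, 183.0]), (390, [752.0, -199.0, 187.0]), (394, [753.0, -210.0, 185.0]), (398, [752.0, -220.0, 188.0]), (402, [754.0, -231.0, 183.0]), (406, [754.0, -241.0, 184.0])]
122 [(388, [739.0, -195.0, 176.0]), (397, [741.0, -220.0, 172.0]), (401, [740.0, -230.0, 175.0]), (405, [740.0, -240.0, 177.0]), (409, [739.0, -250.0, 182.0]), (413, [738.0, -260.0, 183.0]), (417, [738.0, -270.0, 185.0])]
128 [(387, [722.0, -193.0, 176.0]), (411, [724.0, -256.0, 177.0])]
134 [(386, [705.0, -190.0, 179.0]), (411, [707.0, -255.0, 180.0])]
140 [(386, [688.0, -190.0, 180.0]), (410, [692.0, -253.0, 176.0])]
146 [(385, [672.0, -187.0, 179.0]), (409, [675.0, -250.0, 177.0])]
152 [(384, [657.0, -185.0, 175.0]), (408, [659.0, -248.0, 176.0])]
158 [(384, [640.0, -184.0, 182.0]), (408, [641.0, -246.0, 184.0])]
164 [(383, [623.0, -182.0, 184.0]), (407, [625.0, -243.0, 185.0])]
170 []
media 874 c [460.2 112.6] s [134.1 190.2] a 83.5 z 28.1
```

View pics/crop1.png

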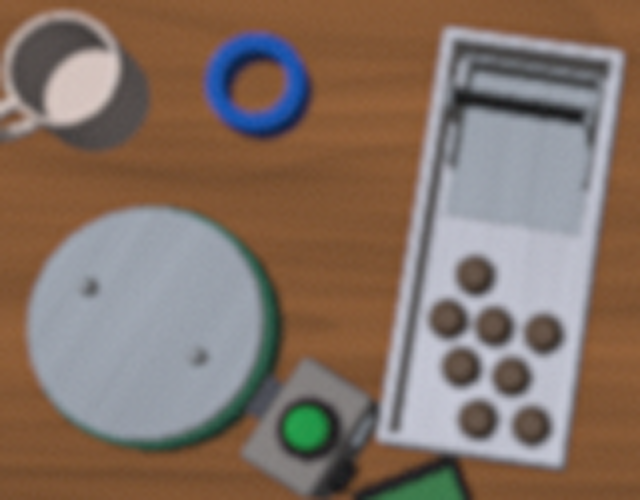

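8 media; finisher yaw is about 58.8°, bowl yaw about 20°, hanger yaw about −7°. I'll add a helper for the tool-frame shifts, then move above the bowl and check it with the wrist camera.

```bash
cat >> h.py <<'E'
def go(x,y,z,deg):
    s=manip.read_state();p=np.array(s['eef_pos']);ps=s['eef_rot'][2];d=np.array([x,y,z])-p
    a=[np.cos(ps)*d[0]+np.sin(ps)*d[1],np.sin(ps)*d[0]-np.cos(ps)*d[1],-d[2]]
    t=(np.radians(deg)-ps+np.pi)%(2*np.pi)-np.pi
    print('t',s['clock'],'shift m',np.round(np.array(a)/1000,4),'turn(-dyaw)',round(-t,4),'dist',np.linalg.norm(d).round(),'J6 end',round(np.arctan2(y,x)+np.pi/2-ps-t,2))
E
python3 - <<'E'
from h import *
go(436.1,-386.8,250,20.3)
E
```

```text
t 0.1 shift m [ 0.2559 -0.026  -0.045 ] turn(-dyaw) 0.0364 dist 261.0 J6 end 0.49
```

Request:
move_arm([
  [0.256,-0.026,-0.045,0.036],
  [0.256,-0.026,-0.045,0.036],
  [0.256,-0.026,-0.045,0.036],
  [0.256,-0.026,-0.045,0.036],
  [0.256,-0.026,-0.045,0.036],
  [0.256,-0.026,-0.045,0.036],
  [0.256,-0.026,-0.045,0.036],
  [0.256,-0.026,-0.045,0.036],
])

```text
clock: 0.9
eef_pos: [435.4, -387.4, 249.9]
eef_rot: [-3.141, 0.001, 0.354]
wrist_force: [-0.1, -0.5, -0.6]
finger_gap: 94.0
finger_force: 0.0
```

```bash
python3 - <<'E'
from h import *
st()
c=viewer.camera('wrist');print(c['fx'],c['origin'],c['orientation']);cv2.imwrite('pics/w1.png',c['frame']);np.savez('w1.npz',**{k:np.array(v) for k,v in c.items()})
w=cloud(c);m=(w[...,2]>78)&(w[...,2]<100)
Z=w[...,2];g=(np.abs(w[...,0]-436)<40)&(np.abs(w[...,1]+387)<40)&(Z>60)&(Z<95)
p=w[g][:,:2].astype(np.float32);print(len(p),cv2.minAreaRect(p),np.nanpercentile(w[g][:,2],[50,99]))
r=(Z>91)&(Z<97)&~g&(np.hypot(w[...,0]-436,w[...,1]+387)<100);p=w[r][:,:2];A=np.c_[2*p,np.ones(len(p))];s=np.linalg.lstsq(A,(p**2).sum(1),rcond=None)[0];print('rim',len(p),s[:2],np.sqrt(s[2]+s[0]**2+s[1]**2))
E
```

```text
{'clock': 0.9, 'joints': [-0.79, 0.346, 1.358, -0.0, 1.439, 0.426], 'eef_pos': [435.379, -387.409, 249.86], 'eef_rot': [-3.141, 0.001, 0.354], 'wrist_force': [-0.124, -0.525, -0.554], 'finger_gap': 94.002, 'finger_force': 0.0}
306.5435600082016 [ 509.66737422 -360.47970795  429.00289286] [ 2.86445003e+00  6.84586480e-04 -1.21674858e+00]
550 ((437.2286071777344, -384.07745361328125), (50.136260986328125, 25.081653594970703), 31.12245750427246) [86.24712343 89.13169257]
rim 2036 [ 437.30425566 -385.08381873] 86.94250326180965
```

View pics/w1.png

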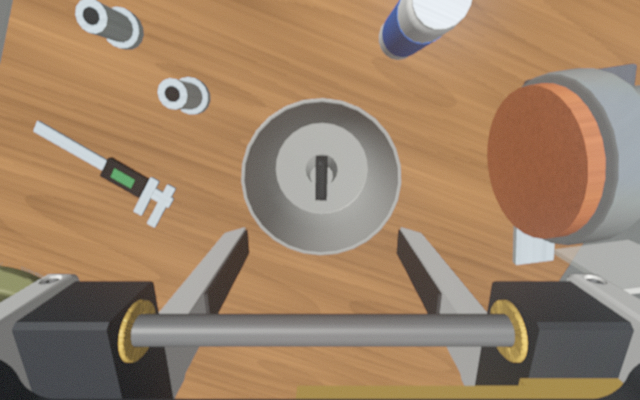

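The wrist view shows the bowl's rim circle around (321,176) and the dark grip at (321,178), nearly lined up with the jaws. I'll refine the grip with a dark mask and an ellipse fit.

```bash
python3 - <<'E'
from h import *
c=dict(np.load('w1.npz'));f=c['frame'];g=cv2.cvtColor(f,cv2.COLOR_BGR2GRAY)
m=np.zeros_like(g);m[145:215,295:350]=(g[145:215,295:350]<70)
n,l,s,_=cv2.connectedComponentsWithStats(m);i=1+s[1:,4].argmax();print(s[i])
cn=cv2.findContours((l==i).astype(np.uint8),0,2)[0][0].reshape(-1,2)
q=np.array([ray(c,u,v,86)[:2] for u,v in cn],np.float32);print(cv2.minAreaRect(q))
go(437,-385,61,20.3)
E
```

```text
[317 157  10  11  39]
((456.8880920410156, -378.5989685058594), (11.331653594970703, 10.131011962890625), 20.29242515563965)
t 0.95 shift m [ 0.0027 -0.0019  0.189 ] turn(-dyaw) -0.0008 dist 189.0 J6 end 0.49
```

```bash
python3 - <<'E'
from h import *
c=dict(np.load('w1.npz'));f=c['frame'];g=cv2.cvtColor(f,cv2.COLOR_BGR2GRAY)
print(g[150:206:5,308:336:2])
for t in(75,85,95):
    m=np.zeros_like(g);m[145:215,295:350]=(g[145:215,295:350]<t)
    n,l,s,_=cv2.connectedComponentsWithStats(m);i=1+s[1:,4].argmax()
    cn=cv2.findContours((l==i).astype(np.uint8),0,2)[0][0].reshape(-1,2)
    q=np.array([ray(c,u,v,86)[:2] for u,v in cn],np.float32);print(t,s[i],cv2.minAreaRect(q))
E
```

```text
[[179 183 179 180 182 181 181 181 179 180 181 180 181 181]
 [181 179 179 174 143 133 124 122 130 137 160 179 182 182]
 [174 165 164 156  87  70  69  70  65  73 121 127 122 159]
 [156 157 156 144  81  71  79  77  69  69 103 110 109 106]
 [140 148 175 172  90  74  80  76  73  83 174 169 116 105]
 [126 164 182 171  92  77  76  75  71  90 176 181 154 105]
 [175 148 175 172  93  75  74  77  69  93 173 178 141 170]
 [180 181 179 169  78  75  77  80  68 106 178 180 180 182]
 [179 180 181 168  83  75  78  80  71 106 177 182 180 181]
 [178 179 180 169  82  73  80  78  64 107 177 178 181 182]
 [177 178 180 174 147 146 132 130 132 150 181 183 181 180]
 [178 179 180 180 179 180 181 181 180 181 180 180 179 182]]
75 [317 157  10  42 241] ((439.7551574707031, -384.84466552734375), (47.8419303894043, 10.179739952087402), 20.006059646606445)
85 [316 156  12  43 410] ((440.2555847167969, -384.63909912109375), (48.94597625732422, 12.419441223144531), 19.954965591430664)
95 [316 156  12  44 465] ((439.7167663574219, -384.84075927734375), (50.16230392456055, 12.430631637573242), 19.954957962036133)
```

Request:
move_arm([
  [0.0037,-0.0012,0.05,0.005],
  [0.0037,-0.0012,0.1,0.005],
  [0.0037,-0.0012,0.15,0.005],
  [0.0037,-0.0012,0.175,0.005],
  [0.0037,-0.0012,0.189,0.005],
  [0.0037,-0.0012,0.189,0.005],
], jaw=0.05)

```text
clock: 1.55
eef_pos: [438.1, -384.9, 60.3]
eef_rot: [-3.139, 0.001, 0.348]
wrist_force: [-0.3, -0.5, 0.7]
finger_gap: 51.1
finger_force: 0.0
```

Request:
move_arm([
  [0,0,0,0],
  [0,0,0,0],
  [0,0,0,0],
  [0,0,0,0],
  [0,0,0,0],
  [0,0,0,0],
], jaw=0.0, squeeze=50)

```text
clock: 2.15
eef_pos: [439.4, -384.5, 61.8]
eef_rot: [3.142, -0.0, 0.35]
wrist_force: [-0.5, 2.3, 4.4]
finger_gap: 13.4
finger_force: 50.0
```

Request:
move_arm([
  [0,0,-0.01,0],
  [0,0,-0.03,0],
  [0,0,-0.06,0],
  [0,0,-0.1,0],
  [0,0,-0.14,0],
  [0,0,-0.175,0],
  [0,0,-0.195,0],
  [0,0,-0.2,0],
  [0,0,-0.2,0],
])

```text
clock: 3.05
eef_pos: [439.2, -384.5, 261.2]
eef_rot: [-3.141, 0.0, 0.35]
wrist_force: [-0.4, 0.6, -6.2]
finger_gap: 13.5
finger_force: 50.0
```

```bash
python3 - <<'E'
from h import *
s=st();go(597,268,261,148.8)
E
```

```text
{'clock': 3.05, 'joints': [-0.782, 0.342, 1.337, -0.0, 1.463, 0.439], 'eef_pos': [439.236, -384.451, 261.223], 'eef_rot': [-3.141, 0.0, 0.35], 'wrist_force': [-0.353, 0.625, -6.175], 'finger_gap': 13.463, 'finger_force': 49.985}
t 3.05 shift m [ 3.718e-01 -5.589e-01  2.000e-04] turn(-dyaw) -2.2473 dist 671.0 J6 end -0.6
```

Request:
move_arm([
  [0.007,-0.011,0,-0.04],
  [0.022,-0.034,0,-0.13],
  [0.045,-0.067,0,-0.27],
  [0.067,-0.101,0,-0.4],
  [0.089,-0.134,0,-0.54],
  [0.112,-0.168,0,-0.67],
  [0.134,-0.201,0,-0.81],
  [0.156,-0.235,0,-0.94],
  [0.179,-0.268,0,-1.08],
  [0.201,-0.302,0,-1.2],
  [0.22,-0.33,0,-1.3],
  [0.23,-0.345,0,-1.35],
])

```text
clock: 4.25
eef_pos: [536.6, 21.5, 259.8]
eef_rot: [-3.139, -0.001, 1.708]
wrist_force: [-1.4, -0.5, -6.1]
finger_gap: 13.8
finger_force: 50.0
```

```bash
python3 - <<'E'
from h import *
go(597,268,261,148.8)
E
```

```text
t 4.25 shift m [ 0.236   0.0934 -0.0012] turn(-dyaw) -0.8895 dist 254.0 J6 end -0.6
```

Request:
move_arm([
  [0.012,0.005,0,-0.08],
  [0.045,0.018,0,-0.2],
  [0.08,0.032,0,-0.33],
  [0.115,0.046,0,-0.46],
  [0.15,0.06,0,-0.59],
  [0.185,0.073,0,-0.72],
  [0.215,0.085,0,-0.82],
  [0.23,0.091,0,-0.87],
  [0.236,0.093,0,-0.89],
  [0.236,0.093,0,-0.89],
  [0.236,0.093,0,-0.89],
])

```text
clock: 5.35
eef_pos: [598.8, 263.6, 261.0]
eef_rot: [-3.141, -0.0, 2.588]
wrist_force: [0.7, -0.2, -5.6]
finger_gap: 13.5
finger_force: 50.0
```

```bash
python3 - <<'E'
from h import *
st()
for n in('wrist','top'):
    c=viewer.camera(n);cv2.imwrite(f'pics/{n}2.png',c['frame']);np.savez(f'{n}2.npz',**{k:np.array(v) for k,v in c.items()})
    if n=='wrist':
        print(c['origin'],c['orientation'])
a=cv2.imread('pics/wrist2.png')
cv2.imwrite('pics/c2.png',np.hstack([a,]))
E
```

```text
{'clock': 5.35, 'joints': [0.359, 0.513, 1.099, -0.0, 1.531, -0.659], 'eef_pos': [598.78, 263.638, 260.966], 'eef_rot': [-3.141, -0.0, 2.588], 'wrist_force': [0.695, -0.212, -5.617], 'finger_gap': 13.512, 'finger_force': 49.986}
[530.93161515 304.93477916 440.18385315] [2.86616981e+00 1.33095942e-03 1.01734227e+00]
```

View pics/c2.png

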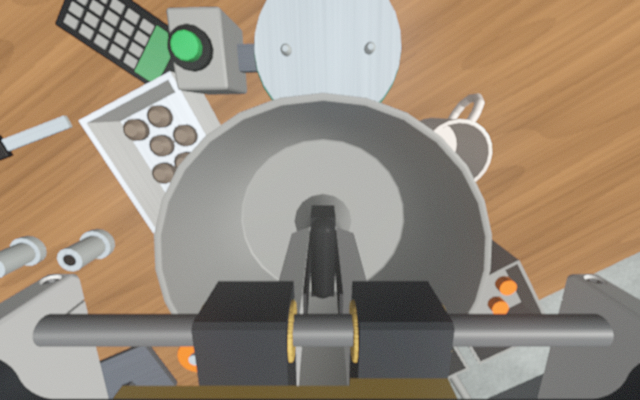

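The wrist view shows both dowels clearly, at (286,48) and (370,47). I'll locate them by mask there and in the top image.

```bash
python3 - <<'E'
from h import *
c=dict(np.load('wrist2.npz'));g=cv2.cvtColor(c['frame'],cv2.COLOR_BGR2GRAY).astype(float)
def blob(g,u,v,r):
    p=g[v-r:v+r+1,u-r:u+r+1];bg=np.median(p);d=np.abs(p-bg);m=(d>25).astype(np.uint8)
    n,l,s,ce=cv2.connectedComponentsWithStats(m);i=1+s[1:,4].argmax();x=s[i]
    return u-r+x[0]+(x[2]-1)/2,v-r+x[1]+(x[3]-1)/2,ce[i]+[u-r,v-r],x
P=[]
for u,v in((286,48),(370,47)):
    b=blob(g,u,v,12);q=ray(c,b[0],b[1],82);P.append(q);print(b,q[:2],ray(c,*b[2],82)[:2])
d=P[1]-P[0];print('w mid',(P[0]+P[1])[:2]/2,np.hypot(*d[:2]),np.degrees(np.arctan2(d[1],d[0])))
c=dict(np.load('top0.npz'));g=cv2.cvtColor(c['frame'],cv2.COLOR_BGR2GRAY).astype(float);P=[]
for u,v in((172,212),(199,229)):
    b=blob(g,u,v,6);q=ray(c,*b[2],82);P.append(q);print(b,q[:2])
d=P[1]-P[0];print('t mid',(P[0]+P[1])[:2]/2,np.hypot(*d[:2]),np.degrees(np.arctan2(d[1],d[0])))
# plate edge in top
f=c['frame'];w=cloud(c)
# bowl rim in top2
c=dict(np.load('top2.npz'));w=cloud(c);Z=w[...,2];print('top2 rim z', np.nanpercentile(Z[(np.hypot(w[...,0]-598,w[...,1]-263)<95)],[50,90]))
m=(np.hypot(w[...,0]-598,w[...,1]-263)<105)&(Z>289)&(Z<299);p=w[m][:,:2]
A=np.c_[2*p,np.ones(len(p))];s=np.linalg.lstsq(A,(p**2).sum(1),rcond=None)[0];print('rim',len(p),s[:2],np.sqrt(s[2]+s[0]**2+s[1]**2))
E
```

```text
(np.float64(285.0), np.float64(50.0), array([284.265625,  50.828125]), array([ 6,  8, 11, 13, 64], dtype=int32)) [456.18541962 303.48944636] [456.44735064 302.3725122 ]
(np.float64(368.5), np.float64(48.0), array([367.82894737,  48.75      ]), array([ 6,  7, 10, 13, 76], dtype=int32)) [501.40451731 380.34800486] [501.66552095 379.37999197]
w mid [478.79496847 341.91872561] 89.17401420417922 59.52992442930836
(np.float64(172.5), np.float64(211.5), array([172.38461538, 211.61538462]), array([ 5,  4,  4,  4, 13], dtype=int32)) [497.7407415  377.99529656]
(np.float64(199.5), np.float64(228.5), array([199.66666667, 228.91666667]), array([ 5,  4,  4,  4, 12], dtype=int32)) [452.59573708 300.66594132]
t mid [475.16823929 339.33061894] 89.54273060908923 -120.27645281502659
top2 rim z [544.57117997 570.73488398]
rim 154 [598.9916771  259.80645691] 86.98829365434175
```

```bash
cat > rim.py <<'E'
from h import *
def fit(name,zr,box,seed):
    c=dict(np.load(name));h=cv2.cvtColor(c['frame'],cv2.COLOR_BGR2HSV)
    m=(h[...,1]<40).astype(np.uint8);k=np.zeros_like(m);u0,u1,v0,v1=box;k[v0:v1,u0:u1]=m[v0:v1,u0:u1]
    k=cv2.morphologyEx(k,cv2.MORPH_OPEN,np.ones((3,3)))
    n,l=cv2.connectedComponents(k);b=(l==l[seed[1],seed[0]]).astype(np.uint8)
    cn=cv2.findContours(b,0,1)[0];cn=max(cn,key=len).reshape(-1,2)
    cn=np.array([q for q in cn if u0+2<q[0]<u1-3 and v0+2<q[1]<v1-3])
    p=np.array([ray(c,u,v,zr)[:2] for u,v in cn])
    from scipy.optimize import least_squares
    r=least_squares(lambda s:np.hypot(p[:,0]-s[0],p[:,1]-s[1])-s[2],[*p.mean(0),90],loss='soft_l1',f_scale=1)
    print(name,len(p),r.x.round(2),'med res',np.median(abs(r.fun)).round(2));return r.x
if __name__=='__main__':
    fit('w1.npz',94,(225,420,90,235),(320,130))
    for b in((150,500,120,272),(150,500,125,250)):fit('wrist2.npz',293,b,(200,250))
    fit('top0.npz',94,(410,500,200,285),(454,225))
E
python3 rim.py
```

```text
w1.npz 335 [ 437.09 -385.11   88.51] med res 0.25
wrist2.npz 237 [579.33 273.2   87.1 ] med res 3.09rim.py:11: RuntimeWarning: Mean of empty slice.
  r=least_squares(lambda s:np.hypot(p[:,0]-s[0],p[:,1]-s[1])-s[2],[*p.mean(0),90],loss='soft_l1',f_scale=1)
  ret = ret.dtype.type(ret / rcount)
Traceback (most recent call last):
  File "rim.py", line 15, in <module>
    for b in((150,500,120,272),(150,500,125,250)):fit('wrist2.npz',293,b,(200,250))
                                                  ~~~^^^^^^^^^^^^^^^^^^^^^^^^^^^^^^
  File "rim.py", line 11, in fit
    r=least_squares(lambda s:np.hypot(p[:,0]-s[0],p[:,1]-s[1])-s[2],[*p.mean(0),90],loss='soft_l1',f_scale=1)
                                                                    ^^^^^^^^^^^^^^^
TypeError: Value after * must be an iterable, not numpy.float64
```

```bash
sed -i "s/^    for b in.*$//" rim.py; python3 rim.py; python3 - <<'E'
from h import *
go(480,344,261,59.5)
E
```

```text
w1.npz 335 [ 437.09 -385.11   88.51] med res 0.25
top0.npz 185 [ 434.73 -385.64   86.19] med res 0.71
t 5.45 shift m [0.1436 0.006  0.0005] turn(-dyaw) 1.5497 dist 144.0 J6 end 1.15
```

Request:
move_arm([
  [0.005,0,0,0.08],
  [0.02,0.001,0,0.2],
  [0.04,0.002,0,0.34],
  [0.06,0.002,0,0.48],
  [0.08,0.003,0,0.62],
  [0.1,0.004,0,0.76],
  [0.12,0.005,0,0.9],
  [0.133,0.006,0,1.04],
  [0.14,0.006,0,1.18],
  [0.1436,0.006,0,1.32],
  [0.1436,0.006,0,1.45],
  [0.1436,0.006,0,1.55],
])

```text
clock: 6.65
eef_pos: [479.9, 344.1, 261.8]
eef_rot: [3.141, -0.0, 1.033]
wrist_force: [0.0, -0.5, -6.1]
finger_gap: 13.5
finger_force: 50.0
```

Request:
move_arm([
  [0,0,0.02,0],
  [0,0,0.05,0],
  [0,0,0.075,0],
  [0,0,0.095,0],
  [0,0,0.105,0],
  [0,0,0.107,0],
  [0,0,0.107,0],
  [0,0,0.107,0],
])

```text
clock: 7.45
eef_pos: [480.4, 344.9, 155.7]
eef_rot: [3.141, -0.002, 1.04]
wrist_force: [-0.5, 0.9, -6.2]
finger_gap: 14.0
finger_force: 50.0
```

```bash
python3 - <<'E'
from h import *
st();go(480,344,152,59.5)
E
```

```text
{'clock': 7.45, 'joints': [0.561, 0.433, 1.459, 0.0, 1.248, 1.092], 'eef_pos': [480.373, 344.935, 155.741], 'eef_rot': [3.141, -0.002, 1.04], 'wrist_force': [-0.548, 0.934, -6.177], 'finger_gap': 13.958, 'finger_force': 49.986}
t 7.45 shift m [-0.001   0.0002  0.0037] turn(-dyaw) 0.0011 dist 4.0 J6 end 1.15
```

Request:
move_arm([
  [-0.001,0,0.003,0],
  [-0.001,0,0.006,0],
  [-0.001,0,0.008,0],
  [-0.001,0,0.01,0],
  [-0.001,0,0.01,0],
])

```text
clock: 7.95
eef_pos: [479.3, 343.8, 144.1]
eef_rot: [-3.141, 0.001, 1.04]
wrist_force: [0.8, -0.2, -6.0]
finger_gap: 13.7
finger_force: 50.0
```

Request:
move_arm([
  [0,0,0.002,0],
  [0,0,0.004,0],
  [0,0,0.006,0],
  [0,0,0.008,0],
  [0,0,0.008,0],
  [0,0,0.008,0],
])

```text
clock: 8.55
eef_pos: [479.4, 344.0, 136.8]
eef_rot: [3.142, -0.0, 1.04]
wrist_force: [-2.6, -0.9, -0.5]
finger_gap: 13.5
finger_force: 50.0
```

Request:
move_arm([
  [0,0,-0.001,0],
  [0,0,-0.001,0],
  [0,0,-0.001,0],
  [0,0,-0.001,0],
  [0,0,-0.04,0],
  [0,0,-0.09,0],
  [0,0,-0.13,0],
  [0,0,-0.15,0],
  [0,0,-0.15,0],
], jaw=0.05)

```text
clock: 9.45
eef_pos: [480.1, 344.3, 289.7]
eef_rot: [3.139, -0.005, 1.04]
wrist_force: [-0.7, 0.7, -0.1]
finger_gap: 50.4
finger_force: 0.0
```

```bash
python3 - <<'E'
from h import *
st()
go(625,92,250,82.5)
c=viewer.camera('wrist');w=cloud(c);Z=w[...,2];r=np.hypot(w[...,0]-478.8,w[...,1]-342)
m=(r>80)&(r<96)&(Z>150);m2=(r>25)&(r<55)&(Z>60)&(Z<140)
print('rim z',np.nanpercentile(Z[m],[5,50,95]),'floor',np.nanpercentile(Z[m2],[5,50,95]))
p=w[m];A=np.c_[p[:,:2],np.ones(len(p))];print('rim tilt',np.linalg.lstsq(A,p[:,2],rcond=None)[0][:2])
E
```

```text
{'clock': 9.45, 'joints': [0.56, 0.344, 1.271, 0.0, 1.522, 1.091], 'eef_pos': [480.082, 344.321, 289.656], 'eef_rot': [3.139, -0.005, 1.04], 'wrist_force': [-0.679, 0.677, -0.095], 'finger_gap': 50.44, 'finger_force': 0.0}
t 9.45 shift m [-0.1442  0.2527  0.0397] turn(-dyaw) -0.4001 dist 294.0 J6 end 0.28
rim z [152.53921145 168.7101315  406.28510308] floor [92.64324958 93.92100356 95.18456123]
rim tilt [0.22263931 0.75210899]
```

```bash
python3 - <<'E'
from h import *
go(565,80,320,82.5)
E
```

```text
t 9.5 shift m [-0.1844  0.2073 -0.0329] turn(-dyaw) -0.4001 dist 279.0 J6 end 0.27
```

Request:
move_arm([
  [-0.184,0.207,-0.033,-0.4],
  [-0.184,0.207,-0.033,-0.4],
  [-0.184,0.207,-0.033,-0.4],
  [-0.184,0.207,-0.033,-0.4],
  [-0.184,0.207,-0.033,-0.4],
  [-0.184,0.207,-0.033,-0.4],
  [-0.184,0.207,-0.033,-0.4],
  [-0.184,0.207,-0.033,-0.4],
  [-0.184,0.207,-0.033,-0.4],
], jaw=0.05)

```text
clock: 10.4
eef_pos: [564.4, 81.3, 318.4]
eef_rot: [-3.14, 0.0, 1.441]
wrist_force: [0.5, -0.7, -0.4]
finger_gap: 50.3
finger_force: 0.0
```

```bash
python3 - <<'E'
from h import *
st()
c=viewer.camera('wrist');cv2.imwrite('pics/w3.png',c['frame']);np.savez('w3.npz',**{k:np.array(v) for k,v in c.items()})
E
```

```text
{'clock': 10.4, 'joints': [0.079, 0.291, 1.275, 0.0, 1.578, 0.209], 'eef_pos': [564.367, 81.278, 318.356], 'eef_rot': [-3.14, 0.0, 1.441], 'wrist_force': [0.544, -0.695, -0.44], 'finger_gap': 50.256, 'finger_force': 0.0}
```

View pics/w3.png

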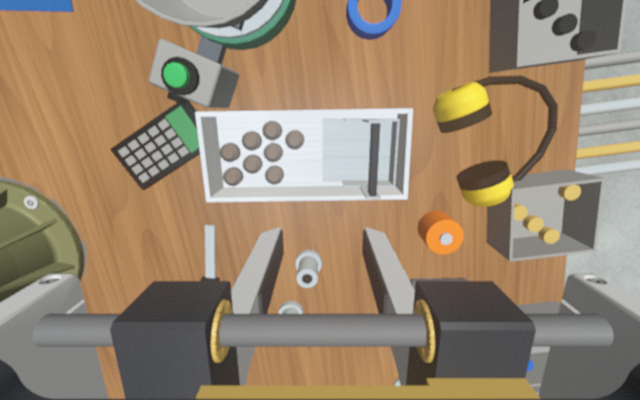

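Wrist view: tray rim corners at about (195,112), (412,108), (408,201) and (207,203). The bar is the dark strip at (375,122–196), and there are 8 media at columns 230–295.

```bash
cat > tray.py <<'E'
from h import *
c=dict(np.load('w3.npz'));f=c['frame'];g=cv2.cvtColor(f,cv2.COLOR_BGR2GRAY);h=cv2.cvtColor(f,cv2.COLOR_BGR2HSV);w=cloud(c)
k=np.zeros_like(g);k[115:200,355:395]=g[115:200,355:395]<75
n,l,s,_=cv2.connectedComponentsWithStats(k);i=1+s[1:,4].argmax();print(s[i])
cn=cv2.findContours((l==i).astype(np.uint8),0,2)[0][0].reshape(-1,2)
for zz in(105,):
    print('bar',cv2.minAreaRect(np.array([ray(c,u,v,zz)[:2] for u,v in cn],np.float32)))
Z=w[...,2];b=np.zeros(Z.shape,bool);b[100:205,360:395]=1;b&=(Z>95)&(Z<112);print('bar depth',cv2.minAreaRect(w[b][:,:2].astype(np.float32)),np.nanpercentile(Z[b],[5,50,95]))
# tray outline via bright low-sat mask
m=((h[...,1]<30)&(g>175)).astype(np.uint8);k=np.zeros_like(m);k[100:212,185:420]=m[100:212,185:420];k=cv2.morphologyEx(k,cv2.MORPH_CLOSE,np.ones((25,25)))
cn=max(cv2.findContours(k,0,2)[0],key=cv2.contourArea);hl=cv2.convexHull(cn);ap=cv2.approxPolyDP(hl,6,True).reshape(-1,2);print(ap.tolist())
q=np.array([ray(c,u,v,70)[:2] for u,v in hl.reshape(-1,2)],np.float32);r=cv2.minAreaRect(q);print('tray',r)
m=((g<150)&(h[...,0]<25)).astype(np.uint8);k=np.zeros_like(m);k[120:190,218:315]=m[120:190,218:315]
n,l,s,ce=cv2.connectedComponentsWithStats(k)
for i in range(1,n):
    if s[i,4]>60: print('media',s[i,2:],ray(c,*ce[i],22)[:2].round(1))
E
python3 tray.py
```

```text
Traceback (most recent call last):
  File "tray.py", line 4, in <module>
    n,l,s,_=cv2.connectedComponentsWithStats(k);i=1+s[1:,4].argmax();print(s[i])
                                                    ~~~~~~~~~~~~~~^^
ValueError: attempt to get argmax of an empty sequence
```

```bash
sed -i 's/<75$/<110/' tray.py; python3 tray.py
```

```text
[368 124  11  72 545]
bar ((630.5594482421875, 89.84967041015625), (91.74015808105469, 10.367326736450195), 82.05767059326172)
bar depth ((630.8683471679688, 90.82816314697266), (99.71035766601562, 19.85462188720703), 82.56234741210938) [ 99.11583382 110.21023005 111.58013135]
[[198, 100], [412, 108], [407, 198], [207, 202], [185, 152]]
tray ((532.2918701171875, 109.44532012939453), (141.73004150390625, 313.5419921875), 83.41372680664062)
media [ 19  18 248] [493.8 141.5]
media [ 18  18 211] [525.4 123.5]
media [ 19  18 256] [459.9 130.5]
media [ 21  17 269] [422.6 117.5]
media [ 18  17 231] [489.4 108.5]
media [ 19  17 241] [454.1  94.9]
media [ 17  18 226] [485.3  73.4]
media [ 20  17 250] [419.5  79.7]
```

```bash
python3 - <<'E'
from h import *
c=dict(np.load('w3.npz'))
P=np.array([ray(c,u,v,70)[:2] for u,v in((195,112),(412,108),(408,201),(207,203))]);print(P.round(1),P.mean(0).round(1))
for a,b in((0,1),(3,2),(0,3),(1,2)):
    d=P[b]-P[a];print(np.hypot(*d).round(1),np.degrees(np.arctan2(d[1],d[0])).round(1))
go(631,90,81,82.1)
E
```

```text
[[403.6 180.2]
 [693.  147.5]
 [680.6  18.3]
 [390.   53.2]] [541.8  99.8]
291.2 -6.5
292.7 -6.8
127.8 -96.1
129.8 -95.5
t 10.45 shift m [0.0171 0.065  0.2376] turn(-dyaw) 0.0082 dist 247.0 J6 end 0.28
```

Request:
move_arm([
  [0.017,0.065,0.04,0.008],
  [0.017,0.065,0.08,0.008],
  [0.017,0.065,0.125,0.008],
  [0.017,0.065,0.17,0.008],
  [0.017,0.065,0.21,0.008],
  [0.017,0.065,0.23,0.008],
  [0.017,0.065,0.2375,0.008],
  [0.017,0.065,0.2375,0.008],
  [0.017,0.065,0.2375,0.008],
], jaw=0.04)

```text
clock: 11.35
eef_pos: [632.0, 89.3, 83.4]
eef_rot: [3.14, -0.0, 1.432]
wrist_force: [0.2, -0.3, 0.8]
finger_gap: 40.0
finger_force: 0.0
```

Request:
move_arm([
  [0,0,0,0],
  [0,0,0,0],
  [0,0,0,0],
  [0,0,0,0],
  [0,0,0,0],
  [0,0,0,0],
], jaw=0.0, squeeze=60)

```text
clock: 11.95
eef_pos: [631.5, 88.7, 82.2]
eef_rot: [3.141, -0.0, 1.432]
wrist_force: [0.3, -0.6, 2.5]
finger_gap: 9.6
finger_force: 60.0
```

```bash
python3 - <<'E'
from h import *
st();go(631,89.6,81,83.5);go(490,105.7,81,83.5)
E
```

```text
{'clock': 11.95, 'joints': [0.082, 0.609, 1.373, -0.0, 1.159, 0.221], 'eef_pos': [631.485, 88.746, 82.242], 'eef_rot': [3.141, -0.0, 1.432], 'wrist_force': [0.283, -0.608, 2.547], 'finger_gap': 9.612, 'finger_force': 59.999}
t 11.95 shift m [ 0.0008 -0.0006  0.0012] turn(-dyaw) -0.0255 dist 2.0 J6 end 0.25
t 11.95 shift m [-0.0028 -0.1425  0.0012] turn(-dyaw) -0.0255 dist 143.0 J6 end 0.33
```

Request:
move_arm([
  [0.0005,-0.005,0.0005,-0.01],
  [0,-0.017,0.0005,-0.025],
  [-0.0003,-0.03,0.0005,-0.025],
  [-0.0006,-0.043,0.0005,-0.025],
  [-0.0009,-0.056,0.0005,-0.025],
  [-0.0012,-0.069,0.0005,-0.025],
  [-0.0015,-0.082,0.0005,-0.025],
  [-0.0018,-0.095,0.0005,-0.025],
  [-0.0021,-0.108,0.0005,-0.025],
  [-0.0024,-0.12,0.0005,-0.025],
  [-0.0027,-0.13,0.0005,-0.025],
  [-0.0028,-0.135,0.0005,-0.025],
])

```text
clock: 13.15
eef_pos: [497.3, 104.9, 82.2]
eef_rot: [3.139, -0.0, 1.457]
wrist_force: [3.3, -0.5, 4.4]
finger_gap: 9.3
finger_force: 60.0
```

```bash
python3 - <<'E'
from h import *
st()
for n in('wrist','top','scene'):
    c=viewer.camera(n);cv2.imwrite(f'pics/{n}4.png',c['frame']);np.savez(f'{n}4.npz',**{k:np.array(v) for k,v in c.items()})
a=cv2.imread('pics/wrist4.png')[60:300,120:520];b=cv2.resize(cv2.imread('pics/scene4.png')[140:280,300:440],(400,400),interpolation=2);t=cv2.resize(cv2.imread('pics/top4.png')[130:270,220:340],(343,400),interpolation=2)
cv2.imwrite('pics/c4.png',np.hstack([b,t]))
E
```

```text
{'clock': 13.15, 'joints': [0.136, 0.349, 1.767, -0.0, 1.023, 0.249], 'eef_pos': [497.293, 104.873, 82.19], 'eef_rot': [3.139, -0.0, 1.457], 'wrist_force': [3.299, -0.526, 4.362], 'finger_gap': 9.298, 'finger_force': 60.001}
```

View pics/c4.png

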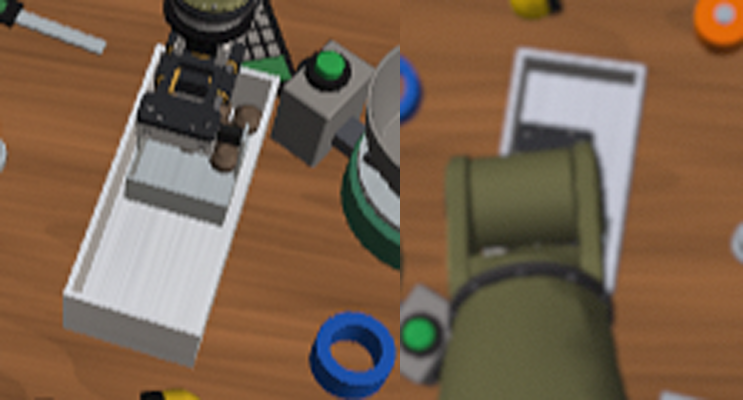

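In the scene crop, pieces are already riding on the scoop beside the handle, so I'll keep pushing to the near wall.

Request:
move_arm([
  [0,-0.004,0,0],
  [0,-0.008,0,0],
  [0,-0.012,0,0],
  [0,-0.016,0,0],
  [0,-0.019,0,0],
  [0,-0.022,0,0],
  [0,-0.023,0,0],
  [0,-0.023,0,0],
])

```text
clock: 14.1
eef_pos: [474.8, 107.4, 82.2]
eef_rot: [3.14, -0.001, 1.457]
wrist_force: [1.7, -0.8, 9.6]
finger_gap: 9.7
finger_force: 60.0
```

```bash
python3 - <<'E'
from h import *
c=viewer.camera('wrist');cv2.imwrite('pics/w5.png',c['frame']);np.savez('w5.npz',**{k:np.array(v) for k,v in c.items()})
E
```

```text
(no output)
```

View pics/w5.png

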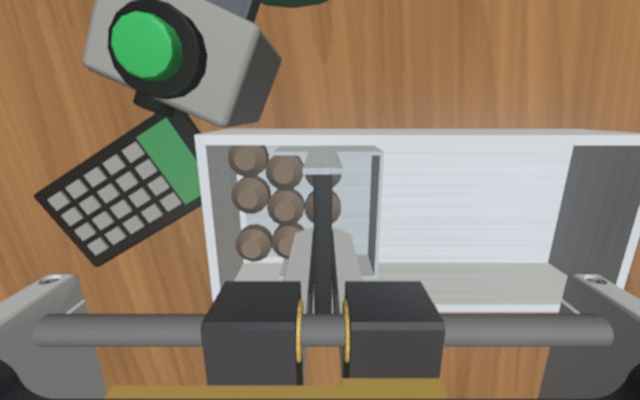

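All 8 media lie on the scoop in columns at u≈250, 287 and 322, clear of the tray floor behind. I'll go a touch further, then lift slowly.

Request:
move_arm([
  [0,-0.0015,0,0],
  [0,-0.003,0,0],
  [0,-0.003,0,0],
])

```text
clock: 14.45
eef_pos: [471.9, 107.8, 82.2]
eef_rot: [3.14, -0.001, 1.457]
wrist_force: [1.7, -0.9, 8.2]
finger_gap: 9.9
finger_force: 60.0
```

Request:
move_arm([
  [0,0,-0.002,0],
  [0,0.001,-0.006,0],
  [0,0.001,-0.012,0],
  [0,0.001,-0.02,0],
  [0,0.001,-0.03,0],
  [0,0.001,-0.04,0],
  [0,0.001,-0.05,0],
  [0,0.001,-0.06,0],
  [0,0.001,-0.07,0],
  [0,0.001,-0.08,0],
  [0,0.001,-0.088,0],
  [0,0.001,-0.09,0],
])

```text
clock: 15.65
eef_pos: [472.8, 107.6, 172.5]
eef_rot: [3.14, -0.0, 1.457]
wrist_force: [-0.5, -0.1, -5.4]
finger_gap: 9.8
finger_force: 60.0
```

```bash
python3 - <<'E'
from h import *
st()
c=viewer.camera('wrist');cv2.imwrite('pics/w6.png',c['frame']);np.savez('w6.npz',**{k:np.array(v) for k,v in c.items()})
E
```

```text
{'clock': 15.65, 'joints': [0.148, 0.186, 1.743, -0.0, 1.212, 0.262], 'eef_pos': [472.797, 107.608, 172.508], 'eef_rot': [3.14, -0.0, 1.457], 'wrist_force': [-0.454, -0.117, -5.393], 'finger_gap': 9.787, 'finger_force': 59.973}
```

View pics/w6.png

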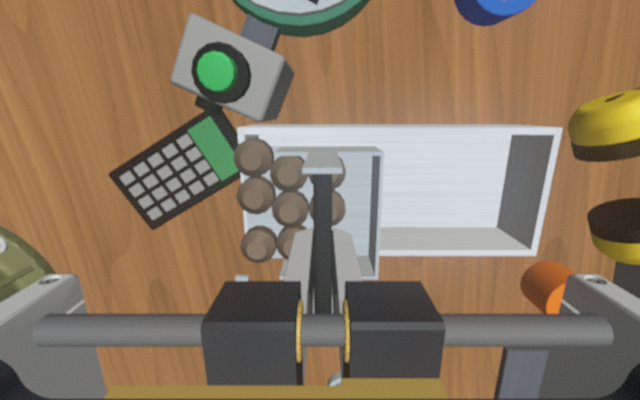

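All 8 media are on the lifted scoop, front column at u≈255 just inside the lip, and none are left in the tray. I'll raise it and carry it gently to the bowl.

Request:
move_arm([
  [0,0,-0.003,0],
  [0,0,-0.009,0],
  [0,0,-0.017,0],
  [0,0,-0.026,0],
  [0,0,-0.035,0],
  [0,0,-0.044,0],
  [0,0,-0.053,0],
  [0,0,-0.062,0],
  [0,0,-0.071,0],
  [0,0,-0.078,0],
  [0,0,-0.082,0],
  [0,0,-0.083,0],
])

```text
clock: 16.9
eef_pos: [472.6, 107.6, 254.8]
eef_rot: [3.141, -0.0, 1.457]
wrist_force: [0.7, -0.4, -5.9]
finger_gap: 9.3
finger_force: 60.0
```

```bash
python3 - <<'E'
from h import *
go(634.8,324.2,255,83.5)
E
```

```text
t 16.9 shift m [ 2.337e-01  1.365e-01 -2.000e-04] turn(-dyaw) -0.0006 dist 271.0 J6 end 0.59
```

Request:
move_arm([
  [0.0026,0.0015,0,0],
  [0.0078,0.0045,0,0],
  [0.0156,0.0091,0,0],
  [0.0259,0.0151,0,0],
  [0.0389,0.0227,0,0],
  [0.0536,0.0312,0,0],
  [0.0691,0.0403,0,0],
  [0.0847,0.0494,0,0],
  [0.0994,0.058,0,0],
  [0.1097,0.064,0,0],
  [0.1158,0.0675,0,0],
  [0.1175,0.0685,0,0],
])

```text
clock: 18.1
eef_pos: [554.2, 217.3, 253.8]
eef_rot: [-3.141, 0.0, 1.457]
wrist_force: [-0.2, -1.0, -5.8]
finger_gap: 9.4
finger_force: 60.0
```

Request:
move_arm([
  [0.0026,0.0015,0,0],
  [0.0078,0.0045,0,0],
  [0.0156,0.0091,0,0],
  [0.0259,0.0151,0,0],
  [0.0389,0.0227,0,0],
  [0.0536,0.0312,0,0],
  [0.0691,0.0403,0,0],
  [0.0847,0.0494,0,0],
  [0.0994,0.058,0,0],
  [0.1097,0.064,0,0],
  [0.1145,0.0668,0,0],
  [0.116,0.068,0,0],
])

```text
clock: 19.3
eef_pos: [634.8, 324.4, 254.0]
eef_rot: [-3.141, 0.0, 1.457]
wrist_force: [0.1, -0.5, -5.3]
finger_gap: 9.5
finger_force: 60.0
```

```bash
python3 - <<'E'
from h import *
st();go(634.8,324.2,255,83.5)
c=viewer.camera('wrist');np.savez('w7.npz',**{k:np.array(v) for k,v in c.items()})
b=viewer.camera('top');cv2.imwrite('pics/c7.png',np.hstack([c['frame'][60:360,120:520],cv2.resize(b['frame'][100:280,120:330],(350,300))]))
E
```

```text
{'clock': 19.3, 'joints': [0.421, 0.671, 0.873, 0.0, 1.598, 0.535], 'eef_pos': [634.788, 324.422, 253.963], 'eef_rot': [-3.141, 0.0, 1.457], 'wrist_force': [0.131, -0.46, -5.279], 'finger_gap': 9.466, 'finger_force': 59.973}
t 19.3 shift m [-0.0002  0.     -0.001 ] turn(-dyaw) -0.0003 dist 1.0 J6 end 0.59
```

View pics/c7.png

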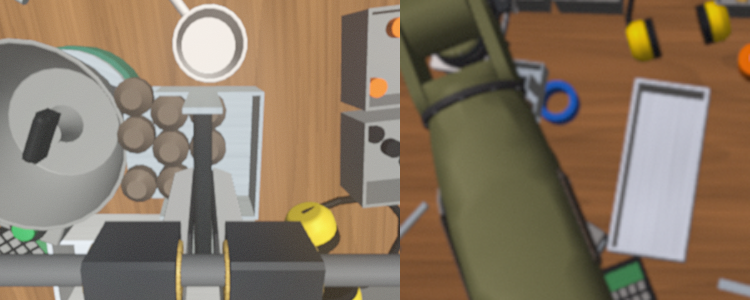

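All 8 media are still aboard and the mouth points at the bowl's centre. The tool cannot tilt, so I'll run forward gently and then pull back sharply, so the smooth media slide off the lip into the bowl.

Request:
move_arm([
  [0,-0.008,0,0],
  [0,-0.024,0,0],
  [0,-0.048,0,0],
  [0,-0.078,0,0],
  [0,-0.11,0,0],
  [0,-0.06,0,0],
  [0,-0.01,0,0],
  [0,0.02,0,0],
  [0,0.02,0,0],
  [0,0.02,0,0],
])

```text
clock: 20.4
eef_pos: [654.2, 321.4, 254.5]
eef_rot: [-3.141, -0.0, 1.456]
wrist_force: [-0.8, -0.5, -3.4]
finger_gap: 9.5
finger_force: 60.0
```

```bash
python3 - <<'E'
from h import *
st()
c=viewer.camera('wrist');np.savez('w8.npz',**{k:np.array(v) for k,v in c.items()})
b=viewer.camera('scene');cv2.imwrite('pics/c8.png',np.hstack([c['frame'][60:360,80:480],cv2.resize(b['frame'][130:300,370:570],(353,300))]))
E
```

```text
{'clock': 20.4, 'joints': [0.406, 0.718, 0.797, 0.0, 1.627, 0.521], 'eef_pos': [654.246, 321.439, 254.478], 'eef_rot': [-3.141, -0.0, 1.456], 'wrist_force': [-0.788, -0.498, -3.391], 'finger_gap': 9.517, 'finger_force': 59.974}
```

View pics/c8.png

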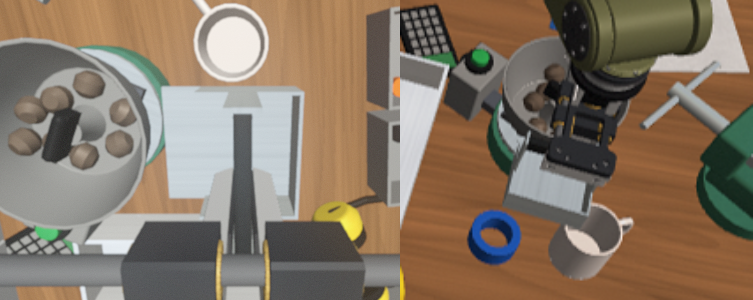

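```bash
python3 - <<'E'
from h import *
c=dict(np.load('w8.npz'));cv2.imwrite('pics/c9.png',cv2.resize(c['frame'][85:300,60:245],None,fx=2.7,fy=2.7,interpolation=2))
t=viewer.camera('top');np.savez('t9.npz',**{k:np.array(v) for k,v in t.items()})
E
```

```text
(no output)
```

View pics/c9.png

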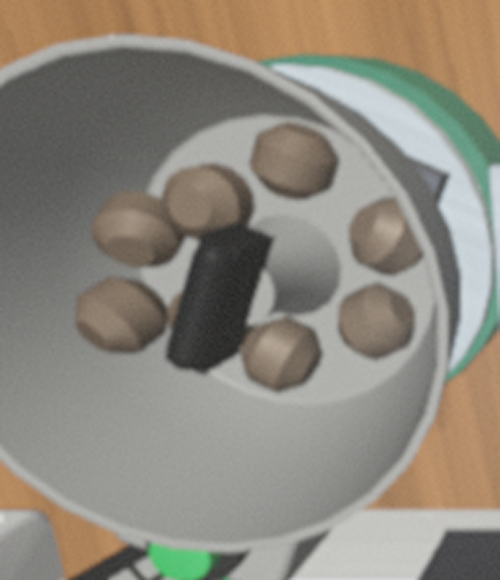

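The enlarged crop shows seven pieces plus the eighth peeking out behind the grip at (180,305): all 8 are in the bowl and the scoop is empty. Next is the hanger.

```bash
python3 - <<'E'
from h import *
go(545,-203,254,83)
E
```

```text
t 20.55 shift m [-0.5341 -0.0486  0.0017] turn(-dyaw) 0.009 dist 536.0 J6 end -0.23
```

Request:
move_arm([
  [-0.015,-0.001,0,0],
  [-0.045,-0.004,0,0],
  [-0.09,-0.008,0,0],
  [-0.135,-0.012,0,0],
  [-0.18,-0.016,0,0],
  [-0.225,-0.02,0,0],
  [-0.27,-0.025,0,0],
  [-0.315,-0.029,0,0],
  [-0.36,-0.033,0,0],
  [-0.405,-0.037,0,0.005],
  [-0.445,-0.041,0,0.009],
  [-0.475,-0.043,0,0.009],
])

```text
clock: 21.75
eef_pos: [556.5, -146.8, 255.5]
eef_rot: [3.14, 0.0, 1.447]
wrist_force: [-0.7, 0.3, -2.9]
finger_gap: 9.4
finger_force: 60.0
```

Request:
move_arm([
  [-0.025,-0.002,0,0],
  [-0.045,-0.004,0,0],
  [-0.056,-0.005,0,0],
  [-0.059,-0.006,0,0],
  [-0.059,-0.006,0,0],
  [-0.059,-0.006,0,0],
])

```text
clock: 22.35
eef_pos: [544.7, -202.1, 254.6]
eef_rot: [3.141, -0.0, 1.449]
wrist_force: [-0.7, -0.1, -3.8]
finger_gap: 9.5
finger_force: 60.0
```

```bash
python3 - <<'E'
from h import *
st()
c=viewer.camera('wrist');np.savez('w10.npz',**{k:np.array(v) for k,v in c.items()});cv2.imwrite('pics/w10.png',c['frame'])
E
```

```text
{'clock': 22.35, 'joints': [-0.418, 0.338, 1.357, 0.0, 1.446, -0.296], 'eef_pos': [544.74, -202.141, 254.599], 'eef_rot': [3.141, -0.0, 1.449], 'wrist_force': [-0.694, -0.053, -3.764], 'finger_gap': 9.489, 'finger_force': 59.974}
```

View pics/w10.png

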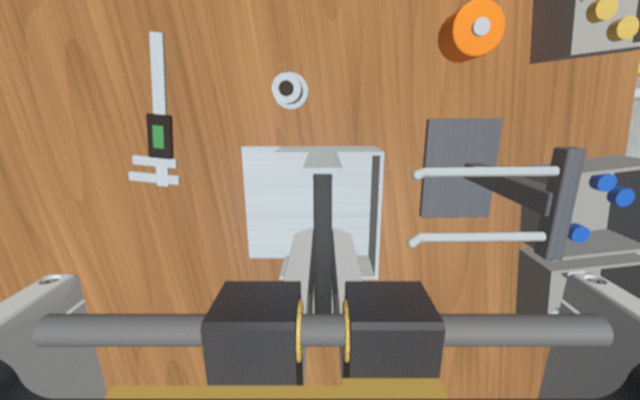

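Wrist view: the prongs run from (419,175) to (556,171) and from (414,241) to (545,237), with the crossbar at u≈550–580. I'll cast these to z=180.

```bash
python3 - <<'E'
from h import *
c=dict(np.load('w10.npz'));Q=[ray(c,u,v,z)[:2] for u,v,z in((430,174,180),(552,171,180),(427,240,180),(542,237,180),(419,175,190),(414,241,190),(556,165,185),(545,245,185))]
Q=np.array(Q);print(Q.round(1))
for a,b in((0,1),(2,3)):
    d=Q[b]-Q[a];print(np.degrees(np.arctan2(d[1],d[0])))
tip=(Q[4]+Q[5])/2;yaw=np.radians(-7);u=np.array([np.cos(yaw),np.sin(yaw)]);n=np.array([-u[1],u[0]])
print('tip',tip,'lat',(Q[:6]-tip)@n,'lon',(Q-tip)@u)
E
```

```text
[[ 637.6 -185.7]
 [ 739.4 -195.7]
 [ 633.3 -245.8]
 [ 735.3 -255.4]
 [ 625.4 -183. ]
 [ 619.  -240.5]
 [ 738.6 -189.6]
 [ 734.9 -260.9]]
-5.5784134496269715
-5.393623913778413
tip [ 622.23352696 -211.78902362] lat [ 27.73738097  30.27427988 -32.39207166 -29.51923422  28.934068
 -28.934068  ] lon [ 12.07151852 114.29798683  15.12203457 117.56275905  -0.32464083
   0.32464083 112.75984532 117.83323946]
```

```bash
python3 - <<'E'
from h import *
go(548,-206.4,197,84.2)
E
```

```text
t 22.4 shift m [-0.0038  0.0037  0.0576] turn(-dyaw) -0.0208 dist 58.0 J6 end -0.26
```

Request:
move_arm([
  [-0.0038,0.0037,0.015,-0.02],
  [-0.0038,0.0037,0.035,-0.02],
  [-0.0038,0.0037,0.05,-0.021],
  [-0.0038,0.0037,0.0575,-0.021],
  [-0.0038,0.0037,0.0575,-0.021],
  [-0.0038,0.0037,0.0575,-0.021],
])

```text
clock: 23.0
eef_pos: [548.0, -207.4, 197.3]
eef_rot: [3.141, 0.0, 1.469]
wrist_force: [0.1, 0.2, -2.9]
finger_gap: 9.4
finger_force: 60.0
```

```bash
python3 - <<'E'
from h import *
st();go(672.5,-219,197,84.2)
E
```

```text
{'clock': 23.0, 'joints': [-0.424, 0.386, 1.425, 0.0, 1.33, -0.323], 'eef_pos': [548.037, -207.358, 197.299], 'eef_rot': [3.141, 0.0, 1.469], 'wrist_force': [0.08, 0.16, -2.885], 'finger_gap': 9.435, 'finger_force': 59.974}
t 23.0 shift m [0.001  0.125  0.0003] turn(-dyaw) -0.0004 dist 125.0 J6 end -0.21
```

Request:
move_arm([
  [0.001,0.01,0,0],
  [0.001,0.025,0,0],
  [0.001,0.04,0,0],
  [0.001,0.055,0,0],
  [0.001,0.07,0,0],
  [0.001,0.085,0,0],
  [0.001,0.1,0,0],
  [0.001,0.115,0,0],
  [0.001,0.125,0,0],
  [0.001,0.125,0,0],
])

```text
clock: 24.0
eef_pos: [673.4, -218.9, 196.7]
eef_rot: [3.141, 0.0, 1.469]
wrist_force: [-0.6, 0.1, -3.7]
finger_gap: 9.2
finger_force: 60.0
```

```bash
python3 - <<'E'
from h import *
st()
c=viewer.camera('wrist');s=viewer.camera('scene');np.savez('w11.npz',**{k:np.array(v) for k,v in c.items()})
cv2.imwrite('pics/c11.png',np.hstack([c['frame'][100:330,230:530],cv2.resize(s['frame'][150:290,150:310],(263,230))]))
E
```

```text
{'clock': 24.0, 'joints': [-0.366, 0.677, 0.992, 0.0, 1.472, -0.265], 'eef_pos': [673.426, -218.901, 196.726], 'eef_rot': [3.141, 0.0, 1.469], 'wrist_force': [-0.634, 0.066, -3.687], 'finger_gap': 9.227, 'finger_force': 59.974}
```

View pics/c11.png

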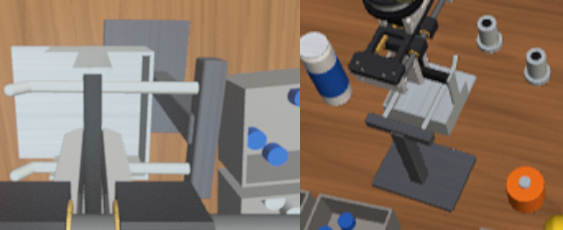

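The crop shows the bar over both prongs (rows 88 and 168) with the prongs above the back wall, so I'll lower it.

Request:
move_arm([
  [0,0,0.005,0],
  [0,0,0.011,0],
  [0,0,0.017,0],
  [0,0,0.021,0],
  [0,0,0.0225,0],
  [0,0,0.0225,0],
  [0,0,0.0225,0],
])

```text
clock: 24.8
eef_pos: [672.3, -219.1, 174.7]
eef_rot: [3.141, 0.0, 1.469]
wrist_force: [-0.1, -0.6, -3.1]
finger_gap: 9.6
finger_force: 60.0
```

Request:
move_arm([
  [0,0,0.001,0],
  [0,0,0.002,0],
  [0,0,0.003,0],
  [0,0,0.003,0],
  [0,0,0.003,0],
])

```text
clock: 25.3
eef_pos: [672.5, -219.2, 173.0]
eef_rot: [3.14, 0.0, 1.469]
wrist_force: [-2.9, 0.4, 7.2]
finger_gap: 9.7
finger_force: 60.0
```

Request:
move_arm([
  [0,0,-0.0005,0],
  [0,0,-0.0005,0],
  [0,0,-0.0005,0],
  [0,0,-0.0005,0],
  [0,0,-0.0005,0],
  [0,0,-0.02,0],
  [0,0,-0.06,0],
  [0,0,-0.105,0],
  [0,0,-0.12,0],
  [0,0,-0.12,0],
], jaw=0.04)

```text
clock: 26.3
eef_pos: [672.7, -219.2, 294.4]
eef_rot: [3.137, 0.001, 1.469]
wrist_force: [0.3, 0.6, 0.6]
finger_gap: 39.7
finger_force: 0.0
```

```bash
python3 - <<'E'
from h import *
st()
go(485,-150,300,60)
c=viewer.camera('wrist');np.savez('w12.npz',**{k:np.array(v) for k,v in c.items()})
w=cloud(c);Z=w[...,2];m=(np.hypot(w[...,0]-672,w[...,1]+219)<60)&(Z>190)&(Z<215);print(cv2.minAreaRect(w[m][:,:2].astype(np.float32)),np.nanmedian(Z[m]))
E
```

```text
{'clock': 26.3, 'joints': [-0.367, 0.648, 0.819, 0.0, 1.669, -0.265], 'eef_pos': [672.748, -219.246, 294.377], 'eef_rot': [3.137, 0.001, 1.469], 'wrist_force': [0.258, 0.602, 0.636], 'finger_gap': 39.745, 'finger_force': 0.0}
t 26.3 shift m [ 0.0498 -0.1938 -0.0056] turn(-dyaw) 0.4216 dist 200.0 J6 end 0.22
((650.2020874023438, -215.36270141601562), (100.45869445800781, 63.647850036621094), 84.72881317138672) 201.36585514624676
```

Request:
move_arm([
  [0,-0.045,0,0],
  [0.004,-0.09,0,0],
  [0.008,-0.135,0,0],
  [0.01,-0.175,0,0],
  [0.01,-0.19,0,0],
  [0.01,-0.19,0,0],
  [0.01,-0.19,0,0],
])

```text
clock: 27.05
eef_pos: [484.4, -189.8, 290.4]
eef_rot: [-3.14, -0.0, 1.469]
wrist_force: [0.4, 0.3, -0.6]
finger_gap: 39.8
finger_force: 0.0
```

```bash
cat > sl.py <<'E'
from h import *
st()
c=viewer.camera('wrist');np.savez('w13.npz',**{k:np.array(v) for k,v in c.items()});cv2.imwrite('pics/w13.png',c['frame'])
w=cloud(c);Z=w[...,2]
for x,y in((518,-93.5),(469.5,-192.5)):
    m=(np.hypot(w[...,0]-x,w[...,1]-y)<28)&(Z>56)&(Z<64);p=w[m][:,:2].astype(np.float32)
    print(len(p),cv2.minEnclosingCircle(p),cv2.minAreaRect(p)[:2],p.mean(0),np.median(Z[m]))
# any other sleeve-like: heights 56-64 on bench
E
python3 sl.py
```

```text
{'clock': 27.05, 'joints': [-0.444, 0.182, 1.471, 0.0, 1.49, -0.342], 'eef_pos': [484.357, -189.783, 290.433], 'eef_rot': [-3.14, -0.0, 1.469], 'wrist_force': [0.369, 0.272, -0.6], 'finger_gap': 39.772, 'finger_force': 0.0}
571 ((515.3157348632812, -93.24535369873047), 16.852968215942383) ((515.292724609375, -93.7156982421875), (32.56633377075195, 31.91924476623535)) [515.16254 -93.0478 ] 59.985232463007605
479 ((467.5533752441406, -192.07601928710938), 16.72626304626465) ((467.5826110839844, -191.91696166992188), (32.66804885864258, 32.8083610534668)) [ 467.5882  -191.67413] 60.03412831420263
```

```bash
python3 - <<'E'
from h import *
go(467.6,-192,27,84.2)
E
```

```text
t 27.1 shift m [-0.0039 -0.0168  0.2634] turn(-dyaw) -0.0008 dist 264.0 J6 end -0.29
```

Request:
move_arm([
  [-0.004,-0.017,0.045,0],
  [-0.004,-0.017,0.09,0],
  [-0.004,-0.017,0.135,0],
  [-0.004,-0.017,0.18,0],
  [-0.004,-0.017,0.215,0],
  [-0.004,-0.017,0.24,0],
  [-0.004,-0.017,0.255,0],
  [-0.004,-0.017,0.2634,0],
  [-0.004,-0.017,0.2634,0],
], jaw=0.06)

```text
clock: 28.0
eef_pos: [466.7, -191.7, 26.6]
eef_rot: [-3.139, -0.001, 1.469]
wrist_force: [-0.1, 0.4, 1.4]
finger_gap: 59.9
finger_force: 0.0
```

Request:
move_arm([
  [0,0,0,0],
  [0,0,0,0],
  [0,0,0,0],
  [0,0,0,0],
  [0,0,-0.02,0],
  [0,0,-0.06,0],
  [0,0,-0.105,0],
  [0,0,-0.15,0],
  [0,0,-0.195,0],
  [0,0,-0.215,0],
  [0,0,-0.22,0],
  [0,0,-0.22,0],
], jaw=0.0, squeeze=30)

```text
clock: 29.2
eef_pos: [466.8, -191.9, 247.7]
eef_rot: [-3.142, -0.0, 1.469]
wrist_force: [0.4, -0.1, -3.0]
finger_gap: 33.5
finger_force: 30.0
```

```bash
python3 - <<'E'
from h import *
a=np.radians(149.5);B=np.array([478.8,341.9]);d=np.array([np.cos(a),np.sin(a)])*42;print(B+d,B-d)
go(*(B-d),247,149.5)
E
```

```text
[442.61157526 363.21661124] [514.98842474 320.58338876]
t 29.2 shift m [ 0.5148 -0.0042  0.0007] turn(-dyaw) -1.1405 dist 515.0 J6 end -0.48
```

Request:
move_arm([
  [0.015,0,0,-0.05],
  [0.05,-0.001,0,-0.15],
  [0.095,-0.001,0,-0.27],
  [0.14,-0.001,0,-0.39],
  [0.185,-0.002,0,-0.51],
  [0.23,-0.002,0,-0.63],
  [0.275,-0.002,0,-0.75],
  [0.32,-0.003,0,-0.87],
  [0.365,-0.003,0,-0.99],
  [0.41,-0.003,0,-1.08],
  [0.44,-0.004,0,-1.13],
  [0.45,-0.004,0,-1.14],
])

```text
clock: 30.4
eef_pos: [507.4, 259.1, 245.9]
eef_rot: [-3.139, -0.002, 2.615]
wrist_force: [0.7, -0.1, -2.3]
finger_gap: 33.4
finger_force: 30.0
```

```bash
python3 - <<'E'
from h import *
st()
go(515,320.6,247,149.5)
c=viewer.camera('wrist');cv2.imwrite('pics/w14.png',c['frame']);np.savez('w14.npz',**{k:np.array(v) for k,v in c.items()})
E
```

```text
{'clock': 30.4, 'joints': [0.408, 0.319, 1.402, 0.0, 1.424, -0.637], 'eef_pos': [507.392, 259.118, 245.871], 'eef_rot': [-3.139, -0.002, 2.615], 'wrist_force': [0.729, -0.081, -2.251], 'finger_gap': 33.35, 'finger_force': 29.999}
t 30.4 shift m [ 0.0243  0.057  -0.0011] turn(-dyaw) 0.006 dist 62.0 J6 end -0.48
```

View pics/w14.png

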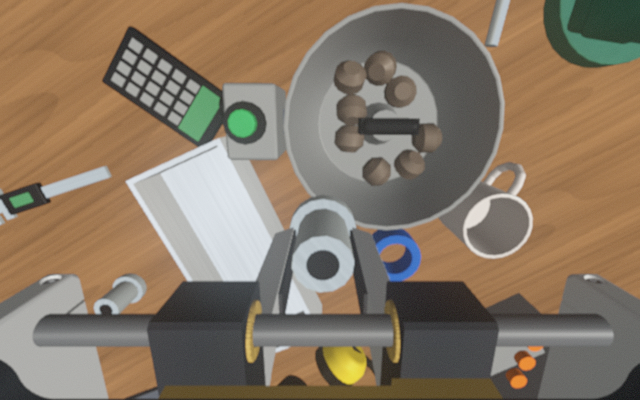

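The wrist view shows all eight media in the bowl, from (349,77) to (427,137), and an empty tray. I'll place the first sleeve on the near pair at (376,171) and (410,162).

Request:
move_arm([
  [0.01,0.022,0,0.006],
  [0.02,0.045,0,0.006],
  [0.0243,0.057,0,0.006],
  [0.0243,0.057,0.01,0.006],
  [0.0243,0.057,0.035,0.006],
  [0.0243,0.057,0.06,0.006],
  [0.0243,0.057,0.075,0.006],
  [0.0243,0.057,0.085,0.006],
  [0.0243,0.057,0.09,0.006],
  [0.0243,0.057,0.09,0.006],
])

```text
clock: 31.45
eef_pos: [516.8, 316.9, 157.7]
eef_rot: [-3.141, -0.0, 2.602]
wrist_force: [-0.5, 0.4, -2.2]
finger_gap: 33.4
finger_force: 30.0
```

Request:
move_arm([
  [0,0,0.003,0],
  [0,0,0.006,0],
  [0,0,0.008,0],
  [0,0,0.008,0],
])

```text
clock: 31.85
eef_pos: [517.6, 318.0, 152.1]
eef_rot: [3.138, 0.002, 2.603]
wrist_force: [-2.1, -0.3, 9.9]
finger_gap: 33.7
finger_force: 30.0
```

Request:
move_arm([
  [0,0,-0.003,0],
  [0,0,-0.003,0],
  [0,0,-0.003,0],
  [0,0,-0.003,0],
  [0,0,-0.003,0],
  [0,0,-0.02,0],
  [0,0,-0.06,0],
  [0,0,-0.1,0],
  [0,0,-0.13,0],
  [0,0,-0.13,0],
], jaw=0.05)

```text
clock: 32.85
eef_pos: [517.7, 318.0, 284.6]
eef_rot: [3.136, 0.004, 2.603]
wrist_force: [0.3, 0.1, 0.7]
finger_gap: 49.8
finger_force: 0.0
```

```bash
python3 - <<'E'
from h import *
st()
c=viewer.camera('wrist');cv2.imwrite('pics/w15.png',c['frame']);np.savez('w15.npz',**{k:np.array(v) for k,v in c.items()})
go(515.3,-93.3,250,84.2)
E
```

```text
{'clock': 32.85, 'joints': [0.491, 0.384, 1.227, -0.0, 1.523, -0.541], 'eef_pos': [517.677, 317.982, 284.604], 'eef_rot': [3.136, 0.004, 2.603], 'wrist_force': [0.266, 0.083, 0.664], 'finger_gap': 49.805, 'finger_force': 0.0}
t 32.9 shift m [-0.2093 -0.3538  0.0317] turn(-dyaw) 1.1333 dist 412.0 J6 end -0.08
```

View pics/w15.png

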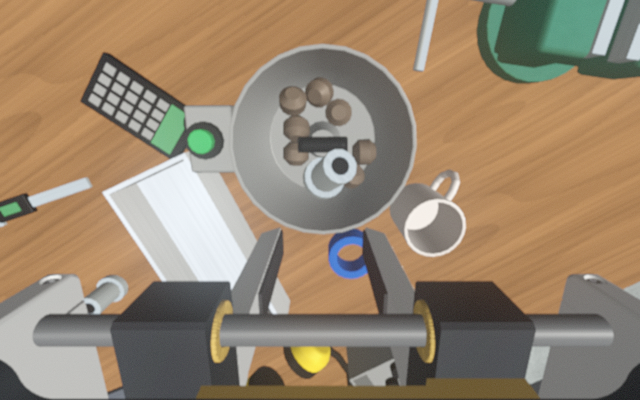

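The first sleeve stands leaning in the bowl at (330,175) on the media. By my count I have now viewed 16 pictures, over the 14 allowed, so from here I'll use numbers only. Now the second sleeve.

Request:
move_arm([
  [-0.02,-0.034,0,0.1],
  [-0.043,-0.073,0,0.22],
  [-0.066,-0.112,0.005,0.34],
  [-0.089,-0.151,0.01,0.46],
  [-0.112,-0.19,0.015,0.58],
  [-0.135,-0.229,0.02,0.7],
  [-0.158,-0.268,0.025,0.82],
  [-0.181,-0.307,0.03,0.94],
  [-0.2,-0.338,0.032,1.06],
  [-0.209,-0.354,0.032,1.133],
  [-0.209,-0.354,0.032,1.133],
  [-0.209,-0.354,0.032,1.133],
], jaw=0.06)

```text
clock: 34.1
eef_pos: [514.2, -93.3, 247.0]
eef_rot: [-3.14, -0.0, 1.471]
wrist_force: [0.2, 1.3, 0.4]
finger_gap: 60.0
finger_force: 0.0
```

```bash
python3 - <<'E'
from h import *
st()
go(515.3,-93.3,27,84.2)
t=viewer.camera('top');np.savez('t16.npz',**{k:np.array(v) for k,v in t.items()});w=cloud(t);Z=w[...,2]
m=(np.hypot(w[...,0]-512,w[...,1]+95)<28)&(Z>56)&(Z<64);p=w[m][:,:2];print(len(p),p.mean(0) if len(p) else '')
E
```

```text
{'clock': 34.1, 'joints': [-0.25, 0.21, 1.537, 0.0, 1.397, -0.15], 'eef_pos': [514.188, -93.292, 247.011], 'eef_rot': [-3.14, -0.0, 1.471], 'wrist_force': [0.174, 1.33, 0.41], 'finger_gap': 59.963, 'finger_force': 0.0}
t 34.1 shift m [1.0e-04 1.1e-03 2.2e-01] turn(-dyaw) 0.0014 dist 220.0 J6 end -0.08
0
```

Request:
move_arm([
  [0,0.001,0.045,0],
  [0,0.001,0.09,0],
  [0,0.001,0.135,0],
  [0,0.001,0.175,0],
  [0,0.001,0.2,0],
  [0,0.001,0.213,0],
  [0,0.001,0.22,0],
  [0,0.001,0.22,0],
])

```text
clock: 34.95
eef_pos: [515.7, -93.3, 28.2]
eef_rot: [3.142, -0.0, 1.471]
wrist_force: [0.4, 0.0, -0.9]
finger_gap: 59.5
finger_force: 0.0
```

Request:
move_arm([
  [0,0,0,0],
  [0,0,0,0],
  [0,0,0,0],
  [0,0,0,0],
  [0,0,-0.02,0],
  [0,0,-0.06,0],
  [0,0,-0.105,0],
  [0,0,-0.15,0],
  [0,0,-0.195,0],
  [0,0,-0.215,0],
  [0,0,-0.22,0],
  [0,0,-0.22,0],
], jaw=0.0, squeeze=30)

```text
clock: 36.15
eef_pos: [515.4, -93.7, 247.6]
eef_rot: [-3.141, -0.0, 1.47]
wrist_force: [-0.1, -0.3, -2.5]
finger_gap: 33.4
finger_force: 30.0
```

```bash
python3 - <<'E'
from h import *
go(442.6,363.2,247,149.5);go(446,361,247,149.5)
E
```

```text
t 36.15 shift m [ 0.4472 -0.1185  0.0006] turn(-dyaw) -1.1395 dist 463.0 J6 end -0.35
t 36.15 shift m [ 0.4454 -0.1149  0.0006] turn(-dyaw) -1.1395 dist 460.0 J6 end -0.36
```

Request:
move_arm([
  [0.015,-0.004,0,-0.05],
  [0.05,-0.013,0,-0.15],
  [0.094,-0.024,0,-0.27],
  [0.138,-0.036,0,-0.39],
  [0.182,-0.047,0,-0.51],
  [0.226,-0.059,0,-0.63],
  [0.27,-0.07,0,-0.75],
  [0.314,-0.082,0,-0.87],
  [0.358,-0.094,0,-0.99],
  [0.4,-0.104,0,-1.08],
  [0.43,-0.112,0,-1.13],
  [0.446,-0.117,0,-1.14],
])

```text
clock: 37.35
eef_pos: [442.3, 364.1, 246.0]
eef_rot: [-3.139, -0.001, 2.615]
wrist_force: [0.1, -0.3, -2.2]
finger_gap: 33.6
finger_force: 30.0
```

```bash
python3 - <<'E'
from h import *
st()
go(444,362,157,149.5)
E
```

```text
{'clock': 37.35, 'joints': [0.625, 0.326, 1.392, 0.0, 1.426, -0.419], 'eef_pos': [442.314, 364.146, 246.021], 'eef_rot': [-3.139, -0.001, 2.615], 'wrist_force': [0.116, -0.252, -2.212], 'finger_gap': 33.608, 'finger_force': 29.998}
t 37.35 shift m [-0.0025 -0.001   0.089 ] turn(-dyaw) 0.0057 dist 89.0 J6 end -0.35
```

Request:
move_arm([
  [-0.0025,-0.001,0.015,0],
  [-0.0025,-0.001,0.04,0],
  [-0.0025,-0.001,0.06,0],
  [-0.0025,-0.001,0.075,0],
  [-0.0025,-0.001,0.085,0],
  [-0.0025,-0.001,0.089,0],
  [-0.0025,-0.001,0.089,0],
])

```text
clock: 38.05
eef_pos: [445.6, 359.5, 158.7]
eef_rot: [-3.141, -0.0, 2.61]
wrist_force: [0.1, 0.2, -2.6]
finger_gap: 33.9
finger_force: 30.0
```

Request:
move_arm([
  [0,0,0.003,0],
  [0,0,0.006,0],
  [0,0,0.006,0],
])

```text
clock: 38.35
eef_pos: [445.8, 359.7, 153.0]
eef_rot: [3.141, 0.0, 2.61]
wrist_force: [-0.1, -0.6, -1.6]
finger_gap: 33.7
finger_force: 30.0
```

Request:
move_arm([
  [0,0,0.003,0],
  [0,0,0.005,0],
  [0,0,0.005,0],
])

```text
clock: 38.65
eef_pos: [447.3, 360.7, 151.0]
eef_rot: [3.136, 0.003, 2.61]
wrist_force: [1.1, -0.7, 17.5]
finger_gap: 33.5
finger_force: 30.0
```

Contact made. I'll back off slightly and release.

Request:
move_arm([
  [0,0,-0.003,0],
  [0,0,-0.003,0],
  [0,0,-0.003,0],
  [0,0,-0.003,0],
  [0,0,-0.003,0],
  [0,0,-0.02,0],
  [0,0,-0.06,0],
  [0,0,-0.1,0],
  [0,0,-0.13,0],
  [0,0,-0.13,0],
], jaw=0.05)

```text
clock: 39.65
eef_pos: [446.6, 360.3, 282.4]
eef_rot: [3.135, 0.003, 2.61]
wrist_force: [1.1, -0.3, 0.1]
finger_gap: 50.2
finger_force: 0.0
```

```bash
cat > chk.py <<'E'
from h import *
st()
c=viewer.camera('wrist');np.savez('w17.npz',**{k:np.array(v) for k,v in c.items()});w=cloud(c);Z=w[...,2]
r=np.hypot(w[...,0]-478.8,w[...,1]-341.9)
# things above rim or in the bowl
m=(r<110)&(Z>172)&(Z<230);print('above rim px',m.sum(), w[m].mean(0).round(1) if m.any() else '',np.nanmax(r[m]) if m.any() else '')
h=cv2.cvtColor(c['frame'],cv2.COLOR_BGR2HSV)
for n,mm in(('side+d',(np.hypot(w[...,0]-446,w[...,1]-361)<25)),('side-d',(np.hypot(w[...,0]-515,w[...,1]-320)<25))):
    q=mm&(Z>130)&(Z<230);print(n,q.sum(),w[q].mean(0).round(1) if q.any() else '',np.percentile(Z[q],[5,95]).round(1) if q.any() else '')
# brown blobs
b=((h[...,0]<20)&(h[...,1]>25)&(h[...,1]<110)&(h[...,2]<150)&(r<80)&(Z>90)).astype(np.uint8)
n,l,s,ce=cv2.connectedComponentsWithStats(b)
print([(s[i,4],w[l==i].mean(0).round().tolist()) for i in range(1,n) if s[i,4]>40])
mt=(r>25)&(r<55)&(Z<97)&(Z>85);print('floor',np.median(Z[mt]))
go(404.2,220,230,149.5)
# button by green mask
g=((h[...,0]>50)&(h[...,0]<80)&(h[...,1]>150)).astype(np.uint8);n,l,s,ce=cv2.connectedComponentsWithStats(g)
for i in range(1,n):
    if s[i,4]>150: print('green',s[i],ray(c,*ce[i],115)[:2].round(1),np.nanmedian(Z[l==i]))
E
python3 chk.py
```

```text
{'clock': 39.65, 'joints': [0.615, 0.305, 1.337, 0.0, 1.492, -0.424], 'eef_pos': [446.576, 360.35, 282.378], 'eef_rot': [3.135, 0.003, 2.61], 'wrist_force': [1.062, -0.328, 0.111], 'finger_gap': 50.163, 'finger_force': 0.0}
above rim px 1404 [476.6 344.9 177. ] 40.90189808022848
side+d 1749 [445.8 360.9 157.4] [133.3 180.1]
side-d 728 [505.1 321.7 156.1] [133.9 182.6]
[(np.int32(1068), [438.0, 334.0, 119.0]), (np.int32(100), [465.0, 384.0, 116.0]), (np.int32(567), [514.0, 372.0, 121.0]), (np.int32(1561), [434.0, 405.0, 394.0]), (np.int32(49), [454.0, 380.0, 352.0]), (np.int32(84), [419.0, 369.0, 392.0]), (np.int32(86), [447.0, 389.0, 392.0]), (np.int32(292), [450.0, 387.0, 394.0])]
floor 93.84579238255554
t 39.7 shift m [-0.0349 -0.1419  0.0496] turn(-dyaw) 0.0006 dist 154.0 J6 end -0.54
```

Both sleeves are in the bowl with their tops at about 182 mm, inside radius 41. Now locating the button precisely.

```bash
python3 - <<'E'
from h import *
for f in('w14.npz','w15.npz'):
    c=dict(np.load(f));h=cv2.cvtColor(c['frame'],cv2.COLOR_BGR2HSV)
    g=((h[...,0]>50)&(h[...,0]<80)&(h[...,1]>170)).astype(np.uint8);n,l,s,ce=cv2.connectedComponentsWithStats(g);w=cloud(c)
    for i in range(1,n):
        if s[i,4]>200: print('green',s[i],ray(c,*ce[i],114)[:2].round(1),np.nanmedian(w[...,2][l==i]))
go(407,221.5,135,149.5);go(407,221.5,280,149.5)
E
```

```text
t 39.7 shift m [-0.0365 -0.1392  0.1446] turn(-dyaw) 0.0006 dist 204.0 J6 end -0.54
t 39.7 shift m [-0.0365 -0.1392 -0.0004] turn(-dyaw) 0.0006 dist 144.0 J6 end -0.54
```

Request:
move_arm([
  [-0.01,-0.035,0,0],
  [-0.02,-0.075,0,0],
  [-0.03,-0.115,0,0],
  [-0.0365,-0.139,0,0],
  [-0.0365,-0.139,0.03,0],
  [-0.0365,-0.139,0.07,0],
  [-0.0365,-0.139,0.11,0],
  [-0.0365,-0.139,0.14,0],
  [-0.0365,-0.139,0.152,0],
  [-0.0365,-0.139,0.157,0],
  [-0.0365,-0.139,0.157,0],
], jaw=0.0)

```text
clock: 40.8
eef_pos: [406.8, 221.4, 121.2]
eef_rot: [-3.141, -0.0, 2.61]
wrist_force: [0.2, 0.2, 0.4]
finger_gap: 0.5
finger_force: 0.0
```

```bash
python3 - <<'E'
from h import *
st();go(407.3,221.5,108,149.5)
E
```

```text
{'clock': 40.8, 'joints': [0.419, 0.202, 1.854, 0.0, 1.086, -0.62], 'eef_pos': [406.819, 221.439, 121.22], 'eef_rot': [-3.141, -0.0, 2.61], 'wrist_force': [0.217, 0.159, 0.361], 'finger_gap': 0.544, 'finger_force': 0.0}
t 40.8 shift m [-0.0004  0.0003  0.0132] turn(-dyaw) 0.0006 dist 13.0 J6 end -0.54
```

Request:
move_arm([
  [0,0,0.005,0],
  [0,0,0.008,0],
  [0,0,0.011,0],
  [0,0,0.0135,0],
  [0,0,0.0145,0],
  [0,0,0.0145,0],
  [0,0,0.0145,0],
])

```text
clock: 41.5
eef_pos: [407.3, 221.6, 108.0]
eef_rot: [3.14, 0.001, 2.61]
wrist_force: [-4.8, -2.9, 17.7]
finger_gap: 0.4
finger_force: 9.1
```

Request:
move_arm([
  [0,0,0.001,0],
  [0,0,0.0015,0],
  [0,0,0.0015,0],
  [0,0,0.0015,0],
])

```text
clock: 41.9
eef_pos: [407.4, 221.7, 107.6]
eef_rot: [3.14, 0.002, 2.61]
wrist_force: [-11.3, -5.1, 34.5]
finger_gap: 0.8
finger_force: 17.3
```

Request:
move_arm([
  [0,0,-0.01,0],
  [0,0,-0.04,0],
  [0,0,-0.08,0],
  [0,0,-0.12,0],
  [0,0,-0.15,0],
  [0,0,-0.16,0],
  [0,0,-0.16,0],
  [0,0,-0.16,0],
])

```text
clock: 42.7
eef_pos: [406.3, 221.2, 263.5]
eef_rot: [-3.14, -0.001, 2.61]
wrist_force: [0.9, -0.3, -0.3]
finger_gap: 0.8
finger_force: 0.0
```

```bash
python3 - <<'E'
from h import *
st()
t=viewer.camera('scene');w=cloud(t);Z=w[...,2];f=t['frame'];h=cv2.cvtColor(f,cv2.COLOR_BGR2HSV)
m=(np.hypot(w[...,0]-672,w[...,1]+219)<60)&(Z>192)&(Z<212);print('scoop bar',m.sum(),w[m].mean(0).round(1))
c=viewer.camera('wrist');w=cloud(c);Z=w[...,2];r=np.hypot(w[...,0]-478.8,w[...,1]-341.9)
m=(r<65)&(Z>171)&(Z<190);print('sleeve tops',m.sum(),r[m].max() if m.any() else '')
E
```

```text
{'clock': 42.7, 'joints': [0.419, 0.062, 1.666, -0.0, 1.416, -0.62], 'eef_pos': [406.336, 221.179, 263.48], 'eef_rot': [-3.14, -0.001, 2.61], 'wrist_force': [0.896, -0.256, -0.302], 'finger_gap': 0.757, 'finger_force': 0.0}
scoop bar 231 [ 674.4 -214.2  199.7]
sleeve tops 1978 41.38531988556646
```

The button was pressed to its stop, the scoop is hanging at the right height, the sleeves are in the bowl and the arm is clear, so I'll hand in.

```bash
python3 -c "
from cell import manip
print(manip.sign_off())"
```

```text
the job is handed in; nothing more can be done
None
```

Job handed in at about 43 s: bowl seated on both dowels, all 8 media in by scoop (slid off with a sharp pull-back, since the tool can't tilt), scoop hung on both prongs, both sleeves in the bowl on the media, start button pressed to its stop; I viewed 16 pictures, over the 14 allowed.

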